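# Wipe the offcuts off the fixture plate and set the camera cover against its fence

## Robot

A 7-joint arm with a two-finger parallel gripper is mounted at the origin on a cart in front of the work surface, level with it; the furniture and walls round the work are solid. World frame = base frame: x ahead of the robot, y to its left, z up, the work surface at z = 0. Lengths are in mm, angles in degrees, forces in N, time in s.
With the tool pointing down it reaches from about 400 to 850 mm from the base axis. Payload 10.4 kg.
Tool frame: the origin (TCP) lies on the centre line of the jaws, within the pads' length; the fingertips stand manip.tip_extent ahead of it and the grasp point (between the pads) lies 8 mm behind it (manip.tip_extent is the distance from the TCP to the fingertips, in mm); z points along the fingers, y is the direction in which the jaws open and shut (so a half turn about z gives the same grasp; the last joint's range is limited). The gripper opens to 87 mm and grips with 3 to 60 N. Pads are 19 mm wide; open, the fingers measure 117 mm over their backs; the gripper's body (75 mm by 190 mm) begins 51 mm behind the grasp point.
Start: joints at [70.153, 19.034, -3.707, 83.658, 1.238, 77.344, -5.071], TCP at [198.879, -592.535, 233.576] pointing down, gripper open.
Joint ranges: [-148.97, 148.97], [-28.65, 121.19], [-84.17, 76.75], [9.2, 138.47], [-72.65, 252.65], [3.7, 117.97], [-149.18, 149.18]. Speed limits (degrees/s): [127.2, 127.2, 159.86, 159.86, 180, 180, 180].

## Interface

Orientations are given as a 3x3 rotation matrix whose columns are the frame's x, y, z axes.
In Python, from workcell import get_obs, imaging, ticket, manip gives the robot as it stands.
- The arm moves only by the shell command python3 -m handwheel 'ROWS' [FORCE]. ROWS is text: rows parted by semicolons, each of 7 numbers parted by spaces: the closure, from -1 (fully open) to 1 (shut), so that 0 is half open, then the shift along the tool's x, y, z as a fraction of full scale, then the turn, a rotation vector about the tool's x, y, z as a fraction of full scale. In form: grip tx ty tz ax ay az; .... A call has 1 to 12 rows; each row is the pose to reach, as a shift and turn from the pose commanded when the call began, along the tool's axes at that moment, turning the shorter way round; what a row does not reach only later rows make up. Full scale, the value 1, is 0.75 m for a shift and pi rad for a turn. A row lasts 1/10 s, in which the tool goes at most 50 mm and 8.59 degrees, less where a joint would pass 70% of its speed; a pose out of reach is approached as far as the arm can. A call with a number of a shift or a turn outside -1 to 1 is refused whole. A call with a gripper value outside its range is refused whole. The fingers move at their own pace and stop on an object; FORCE is the grip in N (left out, the last holds). Time passes only in rows, so rows that repeat a pose let the fingers close. It gives the time, the measured TCP pose, the force and the opening at its end, in the units of the state.
- get_obs(): the state, without advancing time (a new reading comes with each control period).
- imaging.camera(name): name is "scene" or "side" or "wrist"; returns a dict with "pixels" (480x640x3 uint8, blue, green, red), "mtx" (3x3 intrinsics, pixels), "k1" (the pictures are not rectified: a ray, as slopes to the right and down, at radius r is drawn at 1 + k1 r^2 times it, then the intrinsics apply), "eye" and "rotation" of the camera in the world; the wrist camera has in their place "T_tool_cam" (4x4, takes a point from camera to tool coordinates, whose origin is the TCP and whose axes are the flange's). Camera axes: x right, y up, looking along -z (the intrinsics and any distortion apply to the point x, -y, -z); pixel columns grow to the right and rows downward; lengths in mm; the calibration is good to about 2 mm. A picture is of the moment at which its call begins: read the wrist's pose just before it. There is no depth.
- ticket.close_job(): hands the job in, once; it reports no verdict.
Trained networks look in a picture, given as the dict that the camera call returned (one of the last four; its "shot" number tells which), for a name from the list of things; names that differ only in an ending like _2 or _b are one class to them, and where a whole thing is asked for, a point or a joint stands for the part that bears it (a point fixed in the world has none). Each returns a list of dicts, best first, with "confidence" (0 to 1); they miss things now and then, are a little off and sometimes report something else, mostly with a low value. They report only what shows in the picture. A call takes as long as a camera call.
- imaging.boxes_of(picture, label): "xyz" ([x, y, z] in mm, in the coordinates of the camera as it stood for that picture, good to about 4 mm: the middle of the surface that is visible of it).
- imaging.regions_of(picture, label): "pixels" (480x640 bool, what is visible of it).
The state is a dict: "time": time; "joint_pos": joint angles; "joint_vel": joint speeds; "effort": joint torques, N m; "position": TCP position; "orientation": TCP orientation; "contact_force": force on the tool from outside, world axes, zero at the start; "moment": the same for the moment, N m; "width": opening from 0.0 (shut) to 1.0 (fully open).
Only numpy, scipy, OpenCV 4.12 (cv2) and the standard library are available. Lean on these libraries where they do the work, as an engineer would, in place of code of your own. Each camera call takes 0.05 s, during which the arm holds its last target.

## Task

Take the scraper block from its wooden rest and, with its rubber lip pressed lightly on the fixture plate and its end close along the fence, wipe the three strip offcuts off the end of the plate into the blue tray; never touch the strips with the fingers or lean hard on the plate. Then push the black camera cover back until it is flush against the fence, lying between the two red marks, and put the scraper back upright in its rest. Leave the loupe and the film cartridge behind the fence alone.

Things in the scene. Friction and masses are not known exactly. Their poses are not given: they have to be found in the camera images.
- stage: fixture plate, fixed: aluminium plate 200 mm (x) by 240 mm (y) with rows of small screw holes, top 45 mm above the table. Origin: centre of its underside, on the table. On its far (+x) edge a dark steel fence over the whole length, 20 mm high above the plate, 12 mm thick, near face at x = +88 mm; the other edges are open. Two red marks on the fence, y = -80 and +80 mm
- fence (a point): middle of the foot of the fence's near face, on the plate's top (88 mm in +x, 45 mm up from the stage's origin); axes as the stage's
- tray: blue sheet metal tray, open above, fixed, 160 mm (x) by 120 mm (y) by 24 mm high, walls 2.5 mm; it stands at one end (+y or -y, it varies) of the fixture plate and reaches 10 mm under that end. Origin: centre of its underside; axes parallel to the stage's
- rest: dark wooden rest for the scraper, fixed, at the end of the plate away from the tray: base 150 mm (x) by 62 mm (y), two posts (15 mm wide, at x = -62.5 and +62.5 mm) whose tops at z = 76 mm carry the ends of the scraper's bar between cheeks 10 mm higher and 35 mm apart in y. Origin: centre of its underside
- scraper: scraper block, 0.26 kg: wooden bar 144 (x) x 28 (y, grip across it) x 36 mm high, under it a metal clamp 96 x 14 x 44 mm and a springy rubber lip 96 x 6 mm. Origin: centre of the bar's underside, z up. The lip ends 50 to 63 mm below the origin, as last set (not measured: feel for the plate); it gives about 0.5 mm per N, 3.5 mm at most. In the rest the origin is at z = 76 mm
- strip_copper: copper strip offcut lying on the plate near the fence, 70 mm long (y), 15 mm wide, 6 mm thick; origin: centre of its underside
- strip_brass: brass strip offcut on the plate, 62 mm long (y), 13 mm wide, 6 mm thick; origin: centre of its underside
- strip_black: black plastic strip offcut on the plate, 66 mm long (y), 17 mm wide, 6 mm thick; origin: centre of its underside
- cover: black camera top cover lying on the near part of the plate, 52 mm deep (x), 138 mm long (y), its sides 28 mm high, 43 mm over the middle, 0.12 kg; origin: centre of its underside. Flush against the fence its origin is 26 mm from the fence's face
- loupe: black loupe, 36 mm across, 38 mm high, standing behind the fence; origin: centre of its underside
- cartridge: film cartridge, 26 mm across, 50 mm high, standing behind the fence; origin: centre of its underside

How it is judged (in metres and radians):
On the way, in this order (a step that is already met when the one before it is completed fails the run):
1. the scraper crosses the middle of the plate (origin within 50 mm of the middle of the fence in y), lip end within about 20 mm of the fence, roughly square to it (0.5 rad), pressed on with 2 to 12 N (contact force between scraper and stage between 2 and 12 N and y of scraper in the frame of fence between -0.05 and 0.05 m and x of scraper in the frame of fence between -0.07 and -0.035 m and angle between the x axis of scraper and the x axis of fence, either way round below 0.5 rad), for 0.2 s.
2. all three strips lie in the tray (x of strip_copper in the frame of tray between -0.08 and 0.08 m and y of strip_copper in the frame of tray between -0.062 and 0.062 m and height (world z) of each of strip_copper, strip_brass, strip_black below 0.04 m and x of strip_brass in the frame of tray between -0.08 and 0.08 m and y of strip_brass in the frame of tray between -0.062 and 0.062 m and x of strip_black in the frame of tray between -0.08 and 0.08 m and y of strip_black in the frame of tray between -0.062 and 0.062 m), for 0.1 s.
3. the cover is flush against the fence between the red marks (x of cover in the frame of fence between -0.0285 and -0.023 m and y of cover in the frame of fence between -0.013 and 0.013 m and z of cover in the frame of fence between -0.003 and 0.003 m and angle between the x axis of cover and the x axis of fence, either way round below 0.04 rad and angle between cover's own z axis and vertical below 0.05 rad), for 0.1 s.
At the end, for the whole second after the job is handed in: All three strips lie in the tray; the cover lies flat on the plate, square to the fence within 0.04 rad and within 2.5 mm of touching it, its middle within 13 mm of the fence's middle; the scraper stands upright in its rest (within 10 mm, 0.12 rad); all at rest (all of step 2 and all of step 3 and horizontal distance between scraper and rest below 0.01 m and z of scraper in the frame of rest between 0.07 and 0.081 m and angle between scraper's own z axis and vertical below 0.06 rad and angle between the x axis of scraper and the x axis of rest, either way round below 0.12 rad and linear speed of each of strip_copper, strip_brass, strip_black, cover, scraper below 0.01 m/s).
It fails at once if the scraper is pressed on the plate or fence with more than 30 N (contact force between scraper and stage above 30 N).
It fails at once if the fingers touch a strip (contact force between the fingers and strip_copper above 0.5 N or contact force between the fingers and strip_brass above 0.5 N or contact force between the fingers and strip_black above 0.5 N).
It fails at once if the cover is tipped by more than 0.4 rad (angle between cover's own z axis and vertical above 0.4 rad).
It fails at once if the loupe or the film cartridge is moved by more than 15 mm (distance of any of loupe, cartridge from where it was at the start of the episode above 0.015 m).
It also fails if it takes over 64 s, if anything falls off the work surface, if the arm or the gripper's body presses on something with over 40 N, if the wrist force passes 120 N, or if a joint passes its speed limit or range.

## Working session

There is one attempt and no reset: what is moved stays moved. The work goes in short steps, Python scripts to look and compute and a shell command to move; the robot and the scene stay as the last step left them, time stands still between calls to the robot, and variables do not carry over. Pictures are saved under pics/ and viewed, and the job is handed in when it is done.

```bash
ls; mkdir -p pics; python3 - <<'E'
from workcell import get_obs, imaging, ticket, manip
import cv2
print(get_obs()); print(manip.tip_extent)
for n in ("scene","side","wrist"):
    p=imaging.camera(n); cv2.imwrite(f"pics/{n}0.png",p["pixels"])
    print({k:v for k,v in p.items() if k!="pixels"})
E
```

```text
pics
{'time': 0.0, 'joint_pos': array([70.15427174, 19.07112763, -3.70667077, 83.70474643,  1.23675106,
       77.34403616, -5.07344136]), 'joint_vel': array([-0.04496811,  0.0324753 , -0.01702075,  0.09896253,  0.04146193,
        0.01985277, -0.04506398]), 'effort': array([ 9.42734368e-04, -6.23265624e+01,  2.51352129e-02, -3.89896059e+01,
       -6.14081486e-02,  3.97861737e-02,  1.65172987e-04]), 'position': array([ 198.72055884, -592.17907886,  232.77363512]), 'orientation': array([[ 9.48053435e-01,  3.18110735e-01, -4.94696515e-04],
       [ 3.18111115e-01, -9.48052535e-01,  1.30758494e-03],
       [-5.30414802e-05, -1.39702885e-03, -9.99999023e-01]]), 'contact_force': array([-0.30671174, -0.06936334, -0.34440128]), 'moment': array([ 0.0008786 ,  0.00726157, -0.0012221 ]), 'width': 0.9993506378493368}
11.0
{'mtx': array([[598.03424926,   0.        , 319.82891245],
       [  0.        , 598.03424926, 237.07275361],
       [  0.        ,   0.        ,   1.        ]]), 'k1': 0.016913539598648313, 'eye': array([ 231.65801575, -526.28392461,  784.2178881 ]), 'rotation': array([[ 0.7
[... 422 characters left out ...]
395766,  0.1312233 , -0.12086264],
       [-0.17797742,  0.6753037 , -0.71574364],
       [-0.01230326,  0.72577225,  0.68782503]]), 'shot': 2}
{'mtx': array([[432.47241232,   0.        , 322.84953409],
       [  0.        , 432.47241232, 236.64051521],
       [  0.        ,   0.        ,   1.        ]]), 'k1': 0.03429256601398472, 'T_tool_cam': array([[-1.22746323e-03,  9.67074283e-01,  2.54491304e-01,
         7.01628090e+01],
       [ 9.99999056e-01,  1.34407954e-03, -2.84342460e-04,
        -1.89036890e-01],
       [-6.17036836e-04,  2.54490715e-01, -9.67075021e-01,
        -1.51378085e+02],
       [ 0.00000000e+00,  0.00000000e+00,  0.00000000e+00,
         1.00000000e+00]]), 'shot': 3}
```

View pics/scene0.png

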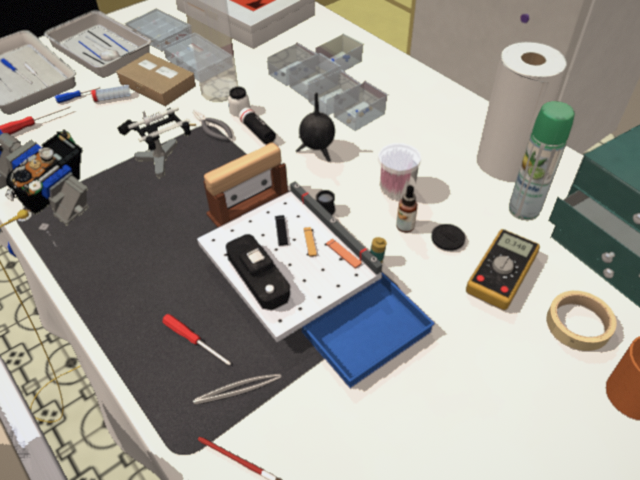

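View pics/side0.png

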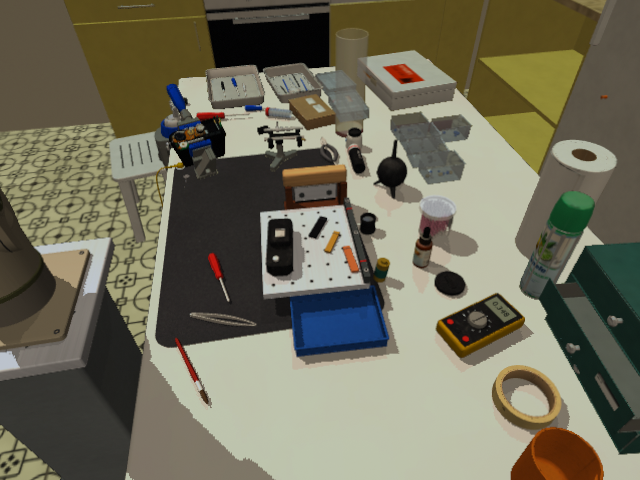

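View pics/wrist0.png

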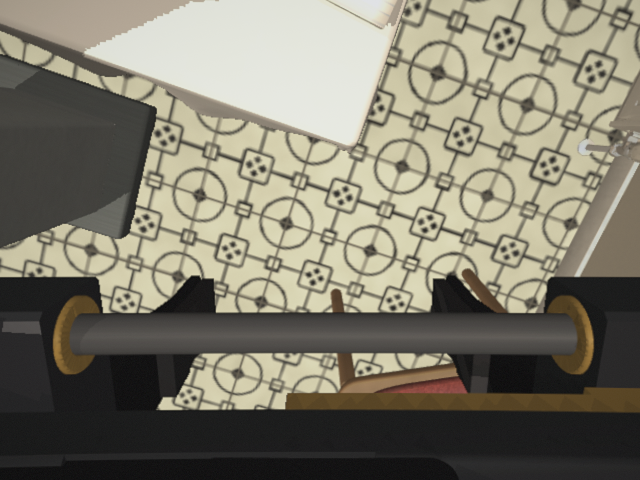

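The tray is at the -y end and the rest at the +y end. The strips lie next to the fence and the cover is on the near part of the plate. Next I'll locate everything.

```bash
cat > h.py <<'E'
import numpy as np, cv2
from workcell import get_obs, imaging, manip
def campose(p, obs=None):
    if "eye" in p: return np.array(p["eye"]), np.array(p["rotation"])
    T=np.array(p["T_tool_cam"]); R=np.array(obs["orientation"])
    return obs["position"]+R@T[:3,3], R@T[:3,:3]
def ray(p,uv,obs=None):
    e,R=campose(p,obs); K=p["mtx"]; k=p["k1"]
    d=cv2.undistortPoints(np.array(uv,float).reshape(-1,1,2),K,np.array([k,0,0,0.])).reshape(-1,2)
    v=np.c_[d[:,0],-d[:,1],-np.ones(len(d))]@R.T
    return e,v
def onplane(p,uv,z,obs=None):
    e,v=ray(p,uv,obs); s=(z-e[2])/v[:,2]; return e+v*s[:,None]
def proj(p,X,obs=None):
    e,R=campose(p,obs); c=(np.atleast_2d(X)-e)@R; x=np.c_[c[:,0]/-c[:,2],-c[:,1]/-c[:,2]]
    r2=(x**2).sum(1,keepdims=True); x=x*(1+p["k1"]*r2); K=p["mtx"]
    return np.c_[x[:,0]*K[0,0]+K[0,2],x[:,1]*K[1,1]+K[1,2]]
def Rz(a): c,s=np.cos(a),np.sin(a); return np.array([[c,-s,0],[s,c,0],[0,0,1.]])
E
python3 - <<'E'
from h import *
for n,(x0,y0,x1,y1) in (("scene",(190,130,450,390)),("side",(240,150,410,360))):
    p=imaging.camera(n); im=p["pixels"]
    s=min(800/(x1-x0),600/(y1-y0))
    cv2.imwrite(f"pics/{n}1.png",cv2.resize(im[y0:y1,x0:x1],None,fx=s,fy=s,interpolation=cv2.INTER_CUBIC)); print(n,s)
    e,R=campose(p)
    for l in ("stage","tray","rest","scraper","strip_copper","strip_brass","strip_black","cover","loupe","cartridge"):
        for b in imaging.boxes_of(p,l)[:2]:
            print(l,round(b["confidence"],2),np.round(e+R@np.array(b["xyz"]),1))
E
```

```text
scene 2.3076923076923075
stage 0.6 [590.6 -24.3  40.7]
tray 0.71 [ 605.4 -176.8   -1.1]
rest 0.58 [613.4 159.1  24. ]
scraper 0.92 [615.4 159.1  89.3]
strip_copper 0.61 [649.8 -58.   49.4]
strip_brass 0.5 [624.9  -6.8  49.9]
strip_black 0.74 [600.8  39.5  51.8]
cover 0.73 [512.1 -21.8  68.8]
loupe 0.91 [722.7  64.7  27.4]
loupe 0.37 [509.8 -23.5  67.2]
cartridge 0.53 [703.9 -81.8  43.1]
side 2.857142857142857
stage 0.84 [591.  -41.6  42. ]
tray 0.82 [ 601.4 -178.1    6.3]
rest 0.91 [622.4 164.6  25.8]
scraper 0.94 [614.8 159.9  86.7]
scraper 0.52 [622.9 160.6  28.8]
strip_copper 0.6 [651.3 -61.5  54.4]
strip_copper 0.25 [623.7  -9.   49.5]
strip_brass 0.45 [622.6  -8.4  49.3]
strip_black 0.5 [601.8  41.6  51. ]
cover 0.85 [515.6 -25.4  70.6]
loupe 0.47 [588.4 -44.8  42.1]
cartridge 0.57 [706.8 -89.1  29.8]
```

View pics/scene1.png

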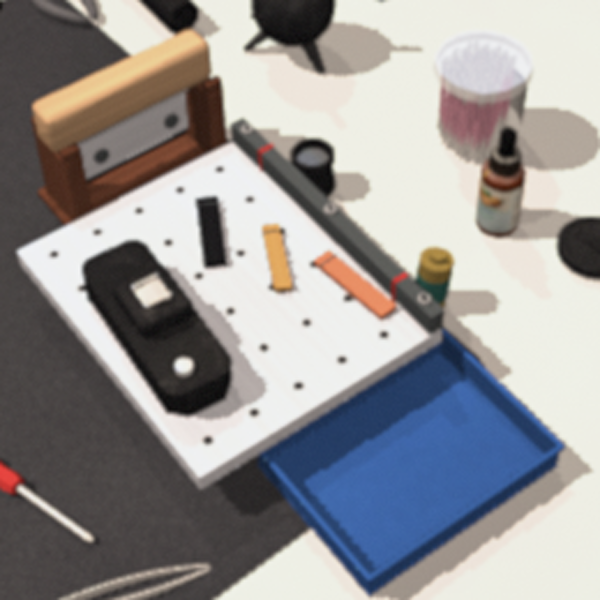

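View pics/side1.png

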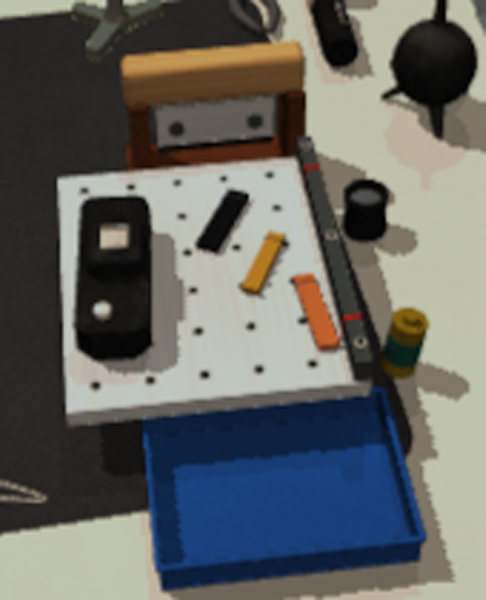

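```bash
cat > fit.py <<'E'
from h import *
from scipy.optimize import least_squares
A={"scene":((190,130),600/260,[((20,252),(-100,120,45)),((203,474),(-100,-120,45)),((233,143),(88,120,45)),((206,488),(-100,-120,37))][:3]),
   "side":((240,150),20/7,[((58,178),(-100,120,45)),((68,413),(-100,-120,45)),((298,158),(88,120,45))])}
obs=[];P={}
for n,(o,s,l) in A.items():
    P[n]=imaging.camera(n)
    for uv,X in l: obs.append((n,(np.array(uv)+.5)/s-.5+o,np.array(X,float)))
def f(q,ns=("scene","side")):
    return np.concatenate([(proj(P[n],Rz(q[2])@X+[q[0],q[1],0])-uv)[0] for n,uv,X in obs if n in ns])
for ns in (("scene",),("side",),("scene","side")):
    r=least_squares(f,[600,-20,0],args=(ns,),x_scale=[10,10,.1]); print(ns,np.round(r.x,4),np.degrees(r.x[2]),np.round(r.fun,1))
q=r.x
for n in P:
    im=P[n]["pixels"].copy()
    def seg(a,b,c):
        w=[proj(P[n],Rz(q[2])@np.array(t,float)+[q[0],q[1],0])[0] for t in (a,b)]
        cv2.line(im,tuple(int(v) for v in w[0]),tuple(int(v) for v in w[1]),c,1)
    seg((-100,-120,45),(-100,120,45),(0,0,255));seg((88,-120,45),(88,120,45),(0,255,0));seg((-100,-120,45),(88,-120,45),(0,0,255));seg((-100,120,45),(88,120,45),(0,0,255))
    seg((88,-120,65),(88,120,65),(255,255,0)); seg((100,-120,65),(100,120,65),(255,255,0)); seg((88,80,45),(88,80,65),(255,0,255));seg((88,-80,45),(88,-80,65),(255,0,255))
    seg((88,0,45),(88,0,65),(255,0,255))
    (x0,y0),s,_=A[n]; x1=450 if n=="scene" else 410; y1=390 if n=="scene" else 360
    cv2.imwrite(f"pics/{n}_fit.png",cv2.resize(im[y0:y1,x0:x1],None,fx=s,fy=s,interpolation=cv2.INTER_CUBIC))
E
python3 fit.py
```

```text
('scene',) [ 5.841368e+02 -2.670400e+00 -5.190000e-02] -2.970941207124946 [-0.6 -0.9  0.4  1.3  0.1 -1. ]
('side',) [ 5.810412e+02 -1.466200e+00 -5.430000e-02] -3.1115479042796763 [ 0.4 -0.1 -0.1  0.3 -0.2 -0.4]
('scene', 'side') [ 5.829181e+02 -2.499400e+00 -5.270000e-02] -3.0218686165381676 [-1.2 -0.7 -0.4  1.7 -0.5 -0.7  1.2  0.2  1.   0.7  0.6 -0.3]
```

View pics/scene_fit.png

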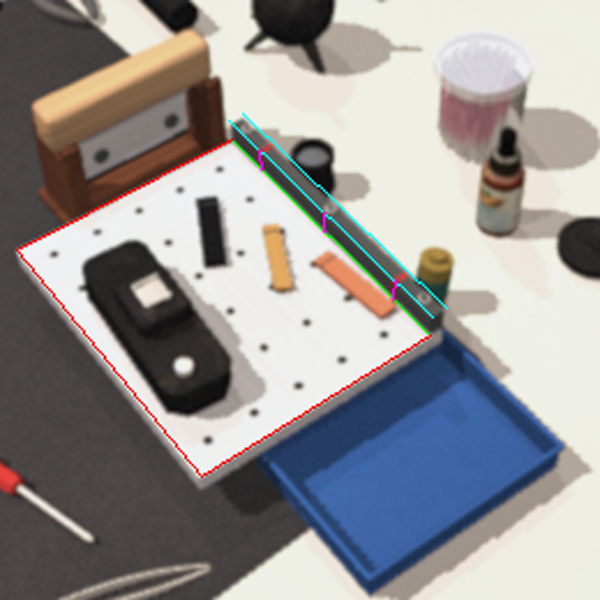

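View pics/side_fit.png

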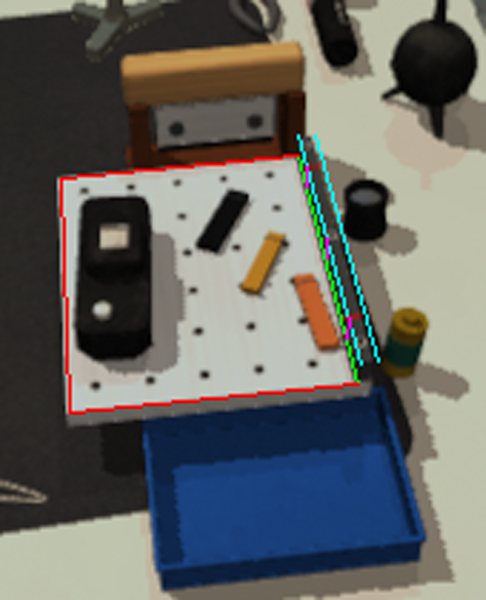

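```bash
cat >> h.py <<'E'
def delta(pos,yaw_deg,o=None):
    """fractions for a tool-down pose with tool x heading yaw_deg"""
    from scipy.spatial.transform import Rotation as Ro
    o=o or get_obs(); R=np.array(o["orientation"])
    a=np.radians(yaw_deg); Rt=np.array([[np.cos(a),np.sin(a),0],[np.sin(a),-np.cos(a),0],[0,0,-1]])
    d=R.T@(np.array(pos,float)-o["position"])/750; w=Ro.from_matrix(R.T@Rt).as_rotvec()/np.pi
    print("shift",np.round(d,4),"turn",np.round(w,4),"| t",round(o["time"],2),"pos",np.round(o["position"],1))
E
python3 -c "
from h import *
delta([560,160,220],-3)"
```

```text
shift [ 0.7757 -0.798   0.018 ] turn [ 0.     -0.      0.1197] | t 1.35 pos [ 198.9 -592.5  233.6]
```

```bash
python3 -m handwheel '-1 0.776 -0.798 0.018 0 0 0.12; -1 0.776 -0.798 0.018 0 0 0.12; -1 0.776 -0.798 0.018 0 0 0.12; -1 0.776 -0.798 0.018 0 0 0.12; -1 0.776 -0.798 0.018 0 0 0.12; -1 0.776 -0.798 0.018 0 0 0.12; -1 0.776 -0.798 0.018 0 0 0.12; -1 0.776 -0.798 0.018 0 0 0.12; -1 0.776 -0.798 0.018 0 0 0.12; -1 0.776 -0.798 0.018 0 0 0.12; -1 0.776 -0.798 0.018 0 0 0.12; -1 0.776 -0.798 0.018 0 0 0.12'
python3 -c "
from h import *
delta([560,160,220],-3)"
```

```text
time: 2.55
position: [459.1, -49.8, 224.3]
orientation: [[0.999, -0.053, 0.001], [-0.053, -0.999, -0.001], [0.001, 0.001, -1.0]]
contact_force: [1.2, -0.9, -0.5]
width: 0.999
shift [ 0.1194 -0.2865  0.0057] turn [ 0.0002 -0.0004 -0.0003] | t 2.55 pos [459.1 -49.8 224.3]
```

```bash
python3 -m handwheel '-1 0.119 -0.286 0.005 0 0 0; -1 0.119 -0.286 0.005 0 0 0; -1 0.119 -0.286 0.005 0 0 0; -1 0.119 -0.286 0.005 0 0 0; -1 0.119 -0.286 0.005 0 0 0; -1 0.119 -0.286 0.005 0 0 0; -1 0.119 -0.286 0.005 0 0 0'
python3 - <<'E'
from h import *
o=get_obs(); p=imaging.camera("wrist"); cv2.imwrite("pics/w1.png",p["pixels"]); print(np.round(o["position"],1),o["joint_pos"],o["contact_force"])
import pickle; pickle.dump((o,p),open("w1.pkl","wb"))
E
```

```text
time: 3.25
position: [558.9, 158.3, 219.7]
orientation: [[0.999, -0.052, -0.001], [-0.052, -0.999, 0.0], [-0.001, -0.0, -1.0]]
contact_force: [0.5, -0.6, 0.0]
width: 0.997
[558.9 158.3 219.7] [  14.60739667   19.01949396  -42.88152721   89.93408118   13.16620941
   76.27966612 -122.8207267 ] [ 0.49606524 -0.64967807  0.0345944 ]
```

View pics/w1.png

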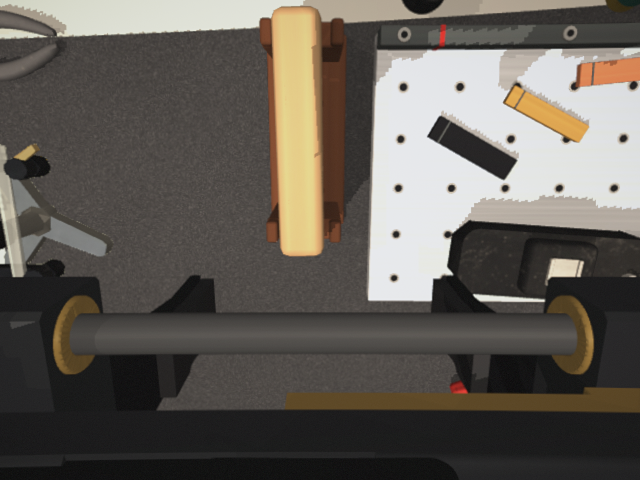

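```bash
python3 - <<'E'
from h import *
import pickle; o,p=pickle.load(open("w1.pkl","rb"))
a=onplane(p,[(296,9),(301.5,254),(272,15),(320,15),(280,250),(322,250)],112,o); print(np.round(a,1), a[0]/2+a[1]/2, np.degrees(np.arctan2(*(a[0]-a[1])[[1,0]])))
b=onplane(p,[(376,50),(368,300),(372,150)],45,o); print(np.round(b,1),np.degrees(np.arctan2(*(b[0]-b[1])[[1,0]])))
c=onplane(p,[(268,38),(343,38),(270,238),(338,240)],86,o); print(np.round(c,1))
for l in ("scraper","rest"):
    for q in imaging.boxes_of(p,l)[:1]:
        e,R=campose(p,o); print(l,q["confidence"],e+R@q["xyz"])
E
```

```text
[[688.4 166.4 112. ]
 [550.3 172.6 112. ]
 [686.1 179.6 112. ]
 [684.8 153.6 112. ]
 [553.6 185.8 112. ]
 [552.2 159.7 112. ]] [619.33014574 169.51490266 112.        ] -2.5694210136384825
[[675.3 115.5  45. ]
 [488.2 125.9  45. ]
 [607.4 119.8  45. ]] -3.1570437125809145
[[679.6 185.5  86. ]
 [677.2 140.3  86. ]
 [554.9 195.1  86. ]
 [551.  148.8  86. ]]
scraper 0.88 [630.26737076 168.61043307 115.0571639 ]
rest 0.7 [626.58143132 151.7420084    2.14086703]
```

```bash
python3 - <<'E'
from h import *
delta([619.5,169,150],-2.8)
delta([619.5,169,90],-2.8)
E
```

```text
shift [ 0.0794 -0.0215  0.0936] turn [ 0.0003 -0.0001 -0.002 ] | t 3.4 pos [559.1 156.2 220.2]
shift [ 0.0794 -0.0216  0.1736] turn [ 0.0003 -0.0001 -0.002 ] | t 3.4 pos [559.1 156.2 220.2]
```

```bash
python3 - <<'E'
from h import *
o=get_obs(); p=imaging.camera("wrist"); print(o["position"],o["joint_vel"].round(2)); cv2.imwrite("pics/w2.png",p["pixels"])
p1=__import__("pickle").load(open("w1.pkl","rb"))[1]
s=cv2.phaseCorrelate(*[cv2.cvtColor(q["pixels"][:270],cv2.COLOR_BGR2GRAY).astype(np.float32) for q in (p1,p)]); print(s)
__import__("pickle").dump((o,p),open("w2.pkl","wb"))
print(get_obs()["position"])
E
```

```text
[559.13226965 156.23156471 220.20518073] [ 0.34 -0.23 -0.18 -0.    0.03 -0.01 -0.15]
((-3.5771660733493604, 0.5216303381302794), 0.9287752005789015)
[559.14139848 156.25969193 220.28088812]
```

```bash
python3 -m handwheel '-1 0.0794 -0.0215 0.0936 0 0 -0.002; -1 0.0794 -0.0215 0.0936 0 0 -0.002; -1 0.0794 -0.0215 0.0936 0 0 -0.002; -1 0.0794 -0.0215 0.1736 0 0 -0.002; -1 0.0794 -0.0215 0.1736 0 0 -0.002; -1 0.0794 -0.0215 0.1736 0 0 -0.002'
python3 -c "
from h import *
print(get_obs()['contact_force'])
p=imaging.camera('side'); cv2.imwrite('pics/s2.png',cv2.resize(p['pixels'][100:300,220:440],None,fx=3,fy=3)); delta([619.5,169,90],-2.8)"
```

```text
time: 4.05
position: [618.3, 169.5, 89.4]
orientation: [[0.999, -0.048, -0.003], [-0.048, -0.999, -0.001], [-0.002, 0.001, -1.0]]
contact_force: [-0.3, -0.1, 0.1]
width: 0.997
[-0.3393026  -0.1084097   0.09872757]
shift [0.0002 0.0016 0.0017] turn [ 0.0001 -0.0001  0.0005] | t 4.1 pos [619.4 170.2  91.3]
```

View pics/s2.png

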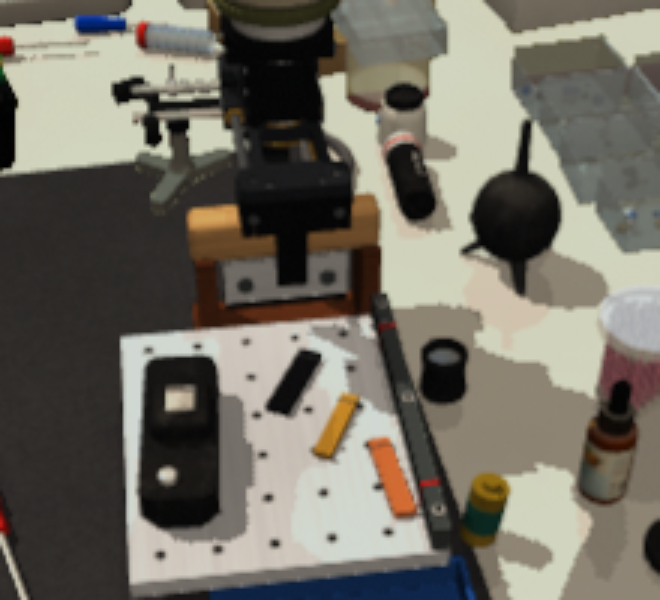

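```bash
python3 -m handwheel '1 0 0.001 0.001 0 0 0; 1 0 0.001 0.001 0 0 0; 1 0 0.001 0.001 0 0 0; 1 0 0.001 0.001 0 0 0; 1 0 0.001 0.001 0 0 0; 1 0 0.001 0.001 0 0 0' 55
python3 -c "
from h import *
o=get_obs();print(o['contact_force'],o['moment'],o['width']*87,o['orientation'].round(4))"
```

```text
time: 4.7
position: [619.4, 169.9, 89.2]
orientation: [[0.999, -0.047, 0.0], [-0.047, -0.999, -0.0], [0.0, 0.0, -1.0]]
contact_force: [-0.1, -0.8, 0.2]
width: 0.539
[-0.07279087 -0.84737249  0.20313331] [ 0.00724363  0.01619135 -0.0238085 ] 46.87871186018939 [[ 9.989e-01 -4.690e-02  1.000e-04]
 [-4.690e-02 -9.989e-01 -1.000e-04]
 [ 1.000e-04  1.000e-04 -1.000e+00]]
```

```bash
python3 -m handwheel '1 0 0 0 0 0 0; 1 0 0 0 0 0 0; 1 0 0 0 0 0 0; 1 0 0 0 0 0 0; 1 0 0 0 0 0 0; 1 0 0 0 0 0 0' 55
python3 -c "
from h import *
o=get_obs();print(o['position'],o['contact_force'],o['moment'],o['width']*87)"
```

```text
time: 5.3
position: [619.3, 169.9, 89.1]
orientation: [[0.999, -0.047, -0.0], [-0.047, -0.999, -0.0], [-0.0, 0.0, -1.0]]
contact_force: [0.1, -0.2, 0.8]
width: 0.313
[619.34245571 169.86523829  89.0943386 ] [ 0.06308621 -0.21635165  0.7741049 ] [0.00178768 0.01718785 0.06927193] 27.269518183220516
```

```bash
python3 - <<'E'
from h import *
S={"scene":(584.1,-2.7,-.0519),"side":(581.0,-1.5,-.0543)}
for n in S:
    p=imaging.camera(n); x,y,a=S[n]
    for l,z in (("strip_copper",50),("strip_brass",50),("strip_black",50),("cover",60),("loupe",20),("cartridge",25)):
        r=imaging.regions_of(p,l)
        if not r: print(n,l,"none"); continue
        m=r[0]["pixels"]; v,u=np.nonzero(m)
        X=onplane(p,np.c_[u,v],z); Y=(X-[x,y,0])@Rz(a)
        rr=cv2.minAreaRect(Y[:,:2].astype(np.float32)); print(n,l,round(r[0]["confidence"],2),len(u),"c",np.round(rr[0],1),"sz",np.round(rr[1],1),round(rr[2],1),"x",Y[:,0].min().round(1),Y[:,0].max().round(1),"y",Y[:,1].min().round(1),Y[:,1].max().round(1))
E
```

```text
scene strip_copper 0.6 349 c [ 69.7 -55.6] sz [17.9 70. ] 3.4 x 59.5 79.9 y -90.5 -20.7
scene strip_brass 0.69 250 c [41.  -1.7] sz [65.5 14. ] 62.9 x 22.3 59.6 y -32.8 27.8
scene strip_black 0.75 304 c [17.3 46.8] sz [68.8 16.9] 61.6 x -4.3 39.2 y 13.7 78.5
scene cover 0.72 2711 c [-64.6  -8.7] sz [158.3  57.6] 84.9 x -96.4 -31.3 y -86.8 69.3
scene loupe 0.62 284 c [134.1  79.9] sz [59.1 29.4] 52.7 x 124.0 157.6 y 49.7 106.9
scene cartridge 0.72 304 c [134.5 -65.8] sz [54.2 25.8] 39.9 x 119.7 156.8 y -91.4 -43.8
side strip_copper 0.51 274 c [ 69.7 -55.6] sz [20.8 75. ] 4.4 x 58.5 82.1 y -92.5 -18.4
side strip_brass 0.56 143 c [42.5 -3.5] sz [65.  13.5] 63.3 x 23.9 59.7 y -34.4 25.9
side strip_black 0.7 198 c [19.1 46. ] sz [70.5 19.2] 60.3 x -3.2 41.3 y 13.0 78.6
side cover 0.65 1504 c [-63.2  -8.8] sz [167.3  54. ] 85.6 x -92.0 -32.2 y -92.9 74.4
side loupe 0.53 298 c [133.4  77.7] sz [72.8 33. ] 77.9 x 113.0 154.4 y 41.6 113.9
side cartridge 0.69 285 c [132.  -69.9] sz [66.1 25.1] 64.5 x 111.5 152.4 y -101.5 -38.0
```

```bash
python3 -m handwheel '1 0 0 -0.05 0 0 0; 1 0 0 -0.11 0 0 0; 1 0 0 -0.11 0 0 0; 1 0 0 -0.11 0 0 0; 1 0 0 -0.11 0 0 0'
python3 -c "
from h import *
p=imaging.camera('wrist'); cv2.imwrite('pics/w3.png',p['pixels']);o=get_obs();print(o['contact_force'],o['moment'],o['width'])
delta([621,95,172],-3.1)"
```

```text
time: 6.5
position: [618.6, 169.4, 170.1]
orientation: [[0.999, -0.047, -0.002], [-0.047, -0.999, -0.001], [-0.002, 0.001, -1.0]]
contact_force: [0.1, -0.0, -3.0]
width: 0.317
[ 0.1553563  -0.70953266 -2.14743581] [ 0.01128389 -0.00102297 -0.02959399] 0.31422247968031075
shift [ 0.0079  0.099  -0.0028] turn [0.0003 0.0008 0.0023] | t 6.55 pos [618.5 169.5 169.8]
```

View pics/w3.png

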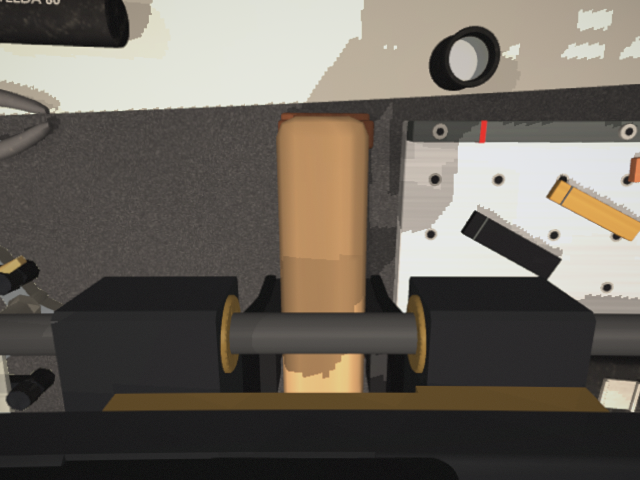

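```bash
python3 - <<'E'
from h import *
o=get_obs(); p=imaging.camera("wrist")
e=onplane(p,[(322,116)],o["position"][2]+22.9,o)[0]; print("bar end tool x",(o["orientation"].T@(e-o["position"])).round(1))
print("fence top near edge",onplane(p,[(410,141),(630,141)],65,o).round(1),"red mark",onplane(p,[(483,131)],65,o).round(1))
print("plate edge", onplane(p,[(399,250),(401,200)],45,o).round(1))
E
```

```text
bar end tool x [ 71.9  -0.6 -23.1]
fence top near edge [[675.6 116.7  65. ]
 [668.7  -7.7  65. ]] red mark [[679.   75.2  65. ]]
plate edge [[604.  119.7  45. ]
 [637.6 118.3  45. ]]
```

```bash
python3 -m handwheel '1 0.0079 0.099 0 0 0 0.0023; 1 0.0079 0.099 0 0 0 0.0023; 1 0.0079 0.099 0.03 0 0 0.0023; 1 0.0079 0.099 0.0607 0 0 0.0023; 1 0.0079 0.099 0.0607 0 0 0.0023; 1 0.0079 0.099 0.0607 0 0 0.0023'
python3 -c "
from h import *
p=imaging.camera('scene');cv2.imwrite('pics/sc2.png',cv2.resize(p['pixels'][130:390,190:450],None,fx=2.3,fy=2.3)); o=get_obs();print(o['contact_force'],o['moment'],o['width'])
delta([621,95,120],-3.1)"
```

```text
time: 7.2
position: [621.4, 95.6, 125.7]
orientation: [[0.999, -0.054, -0.002], [-0.054, -0.999, 0.0], [-0.002, -0.0, -1.0]]
contact_force: [0.5, -0.4, -3.4]
width: 0.318
[-0.84705858 -0.85688047 -2.84973469] [ 0.04155205 -0.04329864 -0.03106407] 0.31852055396262197
shift [-0.0012  0.0013  0.009 ] turn [-0.0001 -0.0001  0.0002] | t 7.25 pos [622.   95.9 126.7]
```

View pics/sc2.png

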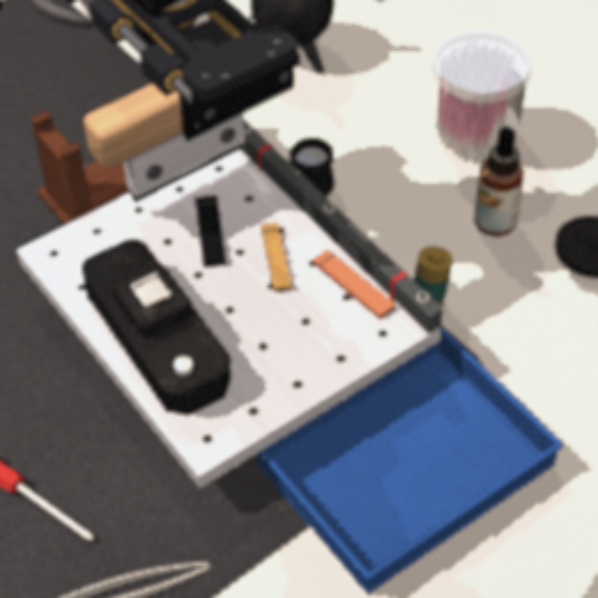

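```bash
python3 -m handwheel '1 -0.001 0.001 0.003 0 0 0; 1 -0.001 0.001 0.0055 0 0 0; 1 -0.001 0.001 0.0055 0 0 0'; python3 -m handwheel '1 0 0 0.0014 0 0 0; 1 0 0 0.0014 0 0 0';  python3 -m handwheel '1 0 0 0.0014 0 0 0; 1 0 0 0.0014 0 0 0'
```

```text
time: 7.55
position: [621.1, 94.7, 122.2]
orientation: [[0.999, -0.054, 0.0], [-0.054, -0.999, -0.0], [0.0, 0.0, -1.0]]
contact_force: [-0.1, -1.2, -2.3]
width: 0.314
time: 7.75
position: [621.0, 94.7, 121.0]
orientation: [[0.999, -0.054, 0.0], [-0.054, -0.999, -0.0], [0.0, 0.0, -1.0]]
contact_force: [-1.1, 0.1, -2.5]
width: 0.315
time: 7.95
position: [620.9, 94.7, 119.8]
orientation: [[0.999, -0.054, -0.0], [-0.054, -0.999, -0.0], [-0.0, 0.0, -1.0]]
contact_force: [-0.0, 0.0, -2.6]
width: 0.315
```

```bash
for i in 1; do python3 -m handwheel '1 0 0 0.0014 0 0 0; 1 0 0 0.0014 0 0 0' | grep -E 'pos|force'; done;  python3 -m handwheel '1 0 0 0.0014 0 0 0; 1 0 0 0.0014 0 0 0'| grep -E 'pos|force'; python3 -m handwheel '1 0 0 0.0014 0 0 0; 1 0 0 0.0014 0 0 0'| grep -E 'pos|force'
```

```text
position: [621.0, 94.7, 118.7]
contact_force: [-0.1, -0.4, -1.7]
position: [620.9, 94.7, 117.6]
contact_force: [0.2, -0.6, -2.8]
position: [620.9, 94.7, 116.6]
contact_force: [0.9, -0.4, -1.5]
```

```bash
python3 -m handwheel '1 0 0 0 0 0 0; 1 0 0 0 0 0 0' | grep -E 'pos|force';  python3 -m handwheel '1 0 0 0.0014 0 0 0; 1 0 0 0.0014 0 0 0'| grep -E 'pos|force'
```

```text
position: [621.0, 94.8, 116.8]
contact_force: [-0.0, 0.1, -1.7]
position: [620.9, 94.7, 115.5]
contact_force: [-0.8, -0.7, -2.8]
```

```bash
python3 -m handwheel '1 0 0 0.0014 0 0 0; 1 0 0 0.0014 0 0 0' | grep -E 'pos|force|time'
```

```text
time: 9.15
position: [620.9, 94.7, 114.5]
contact_force: [0.2, -0.1, -2.3]
```

```bash
python3 -m handwheel '1 0 0 0.0014 0 0 0; 1 0 0 0.0014 0 0 0' | grep -E 'pos|force|time'
```

```text
time: 9.35
position: [620.9, 94.7, 113.4]
contact_force: [0.7, -0.4, -3.1]
```

```bash
python3 -m handwheel '1 0 0 0.0014 0 0 0; 1 0 0 0.0014 0 0 0' | grep -E 'pos|force|time'
```

```text
time: 9.55
position: [620.9, 94.7, 112.4]
contact_force: [0.3, 0.0, -3.4]
```

```bash
python3 -m handwheel '1 0 0 0.0014 0 0 0; 1 0 0 0.0014 0 0 0' | grep -E 'pos|force|time'
```

```text
time: 9.75
position: [621.0, 94.7, 111.4]
contact_force: [-0.1, 0.7, -2.2]
```

```bash
python3 -m handwheel '1 0 0 0.0014 0 0 0; 1 0 0 0.0014 0 0 0' | grep -E 'pos|force|time'
```

```text
time: 9.95
position: [621.1, 94.8, 110.6]
contact_force: [-0.4, -0.2, 0.9]
```

```bash
python3 -m handwheel '1 0 0 0.0014 0 0 0; 1 0 0 0.0014 0 0 0' | grep -E 'pos|force|time'
```

```text
time: 10.15
position: [621.1, 94.8, 109.6]
contact_force: [-1.6, 0.2, 2.6]
```

```bash
python3 -m handwheel '1 0 0.004 0 0 0 0; 1 0 0.01 0 0 0 0; 1 0 0.017 0 0 0 0; 1 0 0.024 0 0 0 0; 1 0 0.031 0 0 0 0' | grep -E 'pos|force|time'
```

```text
time: 10.65
position: [619.8, 71.1, 109.5]
contact_force: [0.3, 3.0, 2.1]
```

```bash
python3 -m handwheel '1 0 0.007 0 0 0 0; 1 0 0.014 0 0 0 0; 1 0 0.021 0 0 0 0; 1 0 0.028 0 0 0 0; 1 0 0.035 0 0 0 0; 1 0 0.042 0 0 0 0; 1 0 0.049 0 0 0 0' | grep -E 'pos|force|time'
python3 -c "
from h import *
p=imaging.camera('scene');cv2.imwrite('pics/sc3.png',cv2.resize(p['pixels'][130:390,190:450],None,fx=2.3,fy=2.3)); o=get_obs();print(o['position'],o['contact_force'],o['moment'],o['width'])"
```

```text
time: 11.35
position: [617.7, 34.4, 109.4]
contact_force: [0.1, 2.6, 2.0]
[617.73722829  33.19989974 109.30385053] [0.95659315 1.99044065 2.30668477] [0.91375715 0.05598576 0.00898685] 0.3205741534122981
```

View pics/sc3.png

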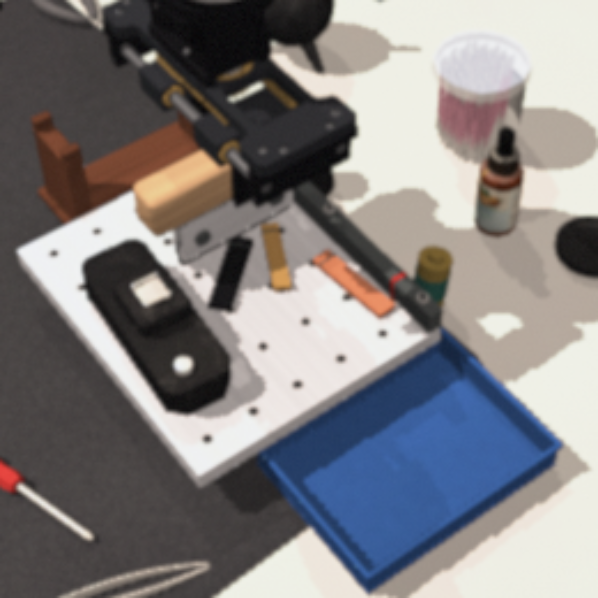

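```bash
python3 -m handwheel '1 0 0.007 0 0 0 0; 1 0 0.014 0 0 0 0; 1 0 0.021 0 0 0 0; 1 0 0.028 0 0 0 0; 1 0 0.035 0 0 0 0; 1 0 0.042 0 0 0 0; 1 0 0.049 0 0 0 0' | grep -E 'pos|force|time'
python3 -c "
from h import *
p=imaging.camera('scene');cv2.imwrite('pics/sc4.png',cv2.resize(p['pixels'][130:390,190:450],None,fx=2.3,fy=2.3)); o=get_obs();print(o['position'],o['contact_force'],o['moment'],o['width'])"
```

```text
time: 12.1
position: [615.7, -2.3, 109.4]
contact_force: [0.5, 4.0, 2.4]
[615.71462662  -3.54349435 109.30942272] [-0.48050452  2.02091815  3.09319588] [ 0.9689255  -0.012566    0.04678315] 0.3160331821036605
```

View pics/sc4.png

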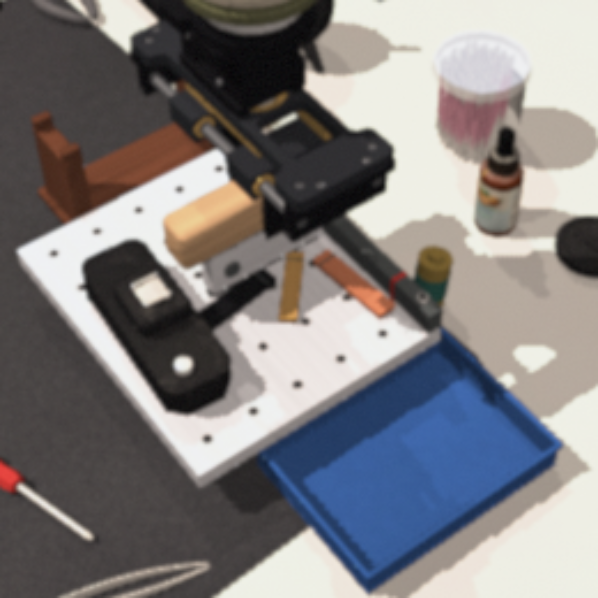

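```bash
python3 - <<'E'
from h import *
S={"scene":(584.1,-2.7,-.0519),"side":(581.0,-1.5,-.0543)}
n="scene"; p=imaging.camera(n); x,y,a=S[n]
cv2.imwrite("pics/sc4b.png",cv2.resize(p['pixels'][230:290,250:350],None,fx=8,fy=8,interpolation=cv2.INTER_CUBIC))
X=onplane(p,[(190+272/2.3,130+278/2.3),(190+203/2.3,130+322/2.3),(190+210/2.3,130+282/2.3)],50); print(((X-[x,y,0])@Rz(a)).round(1))
E
```

```text
[[ 27.8 -17.5  50. ]
 [-33.1 -21.2  50. ]
 [ -9.1   5.8  50. ]]
```

View pics/sc4b.png

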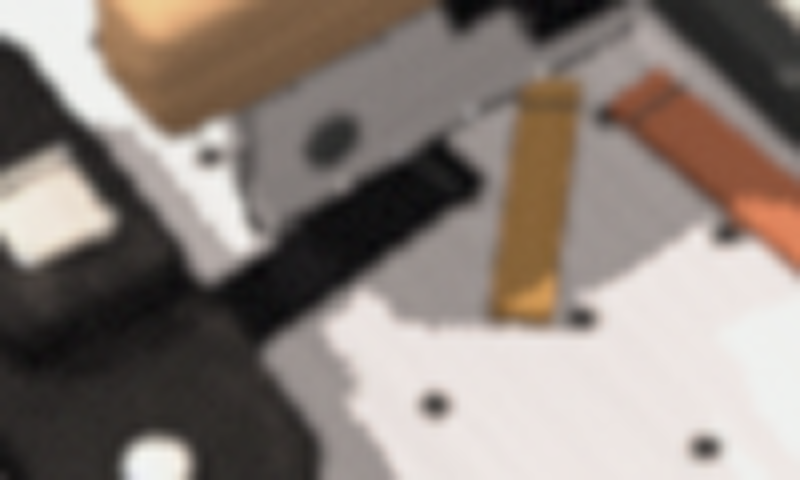

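```bash
python3 -m handwheel '1 0 0.007 0 0 0 0; 1 0 0.014 0 0 0 0; 1 0 0.021 0 0 0 0; 1 0 0.028 0 0 0 0; 1 0 0.035 0 0 0 0; 1 0 0.042 0 0 0 0; 1 0 0.049 0 0 0 0' | grep -E 'pos|force|time'
python3 -c "
from h import *
p=imaging.camera('scene');cv2.imwrite('pics/sc5.png',cv2.resize(p['pixels'][190:340,240:440],None,fx=4,fy=4,interpolation=2)); o=get_obs();print(o['position'],o['contact_force'],o['moment'],o['width'])"
```

```text
time: 12.9
position: [613.7, -39.0, 109.4]
contact_force: [0.0, 4.3, 1.6]
[613.68523078 -40.22946556 109.31219728] [0.15503452 3.43937814 2.27682085] [1.04970424 0.02465483 0.02688157] 0.32042970562670964
```

View pics/sc5.png

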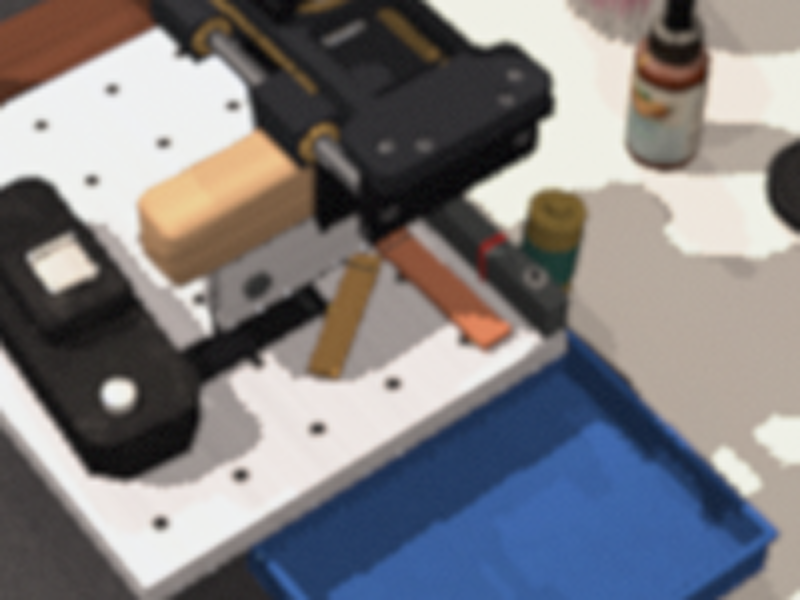

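```bash
python3 -m handwheel '1 0 0.007 0 0 0 0; 1 0 0.014 0 0 0 0; 1 0 0.021 0 0 0 0; 1 0 0.028 0 0 0 0; 1 0 0.035 0 0 0 0; 1 0 0.042 0 0 0 0; 1 0 0.048 0 0 0 0' | grep -E 'pos|force|time'
python3 -c "
from h import *
p=imaging.camera('scene');cv2.imwrite('pics/sc6.png',cv2.resize(p['pixels'][190:340,240:440],None,fx=4,fy=4,interpolation=2)); o=get_obs();print(o['position'],o['contact_force'],o['moment'],o['width'])"
```

```text
time: 13.65
position: [611.8, -75.0, 109.4]
contact_force: [0.2, 3.6, 1.9]
[611.72436875 -76.04597524 109.31595336] [0.59899461 2.27216393 2.27182852] [ 1.02724086 -0.07706847  0.04219119] 0.3179712796640785
```

View pics/sc6.png

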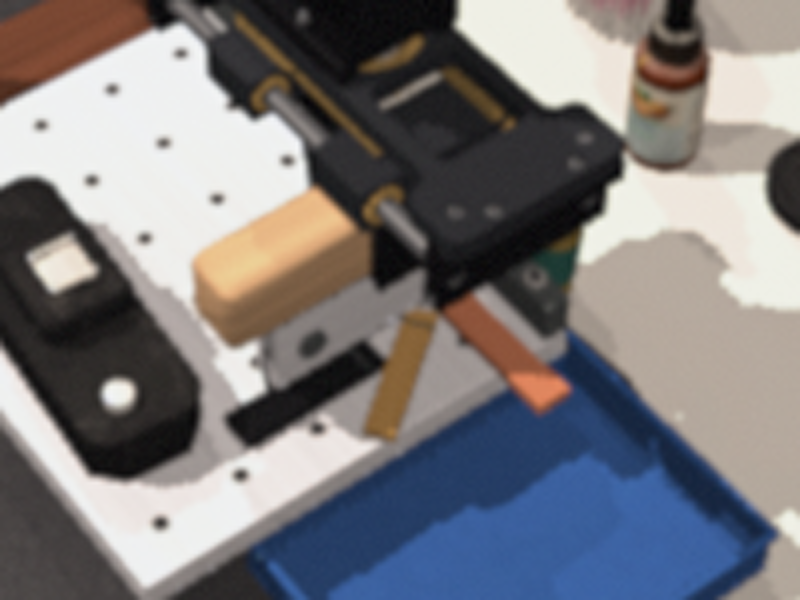

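```bash
python3 -m handwheel '1 0 0.006 0 0 0 0; 1 0 0.012 0 0 0 0; 1 0 0.018 0 0 0 0; 1 0 0.024 0 0 0 0; 1 0 0.03 0 0 0 0' | grep -E 'pos|force|time'
python3 -c "
from h import *
p=imaging.camera('scene');cv2.imwrite('pics/sc7.png',cv2.resize(p['pixels'][190:340,240:440],None,fx=4,fy=4,interpolation=2)); o=get_obs();print(o['position'],o['contact_force'],o['moment'],o['width'])
x,y,a=(584.1,-2.7,-.0519); X=onplane(p,[(240+232/4,190+425/4),(240+385/4,190+355/4)],50); print(((X-[x,y,0])@Rz(a)).round(1))"
```

```text
time: 14.2
position: [610.6, -97.4, 109.4]
contact_force: [-0.0, 4.3, 2.6]
[610.48872145 -98.47653756 109.33050792] [0.56037147 2.28806714 3.49141653] [ 1.06421435 -0.10848603 -0.03481247] 0.3187367852567725
[[-37.7 -81.7  50. ]
 [ 29.1 -90.1  50. ]]
```

View pics/sc7.png

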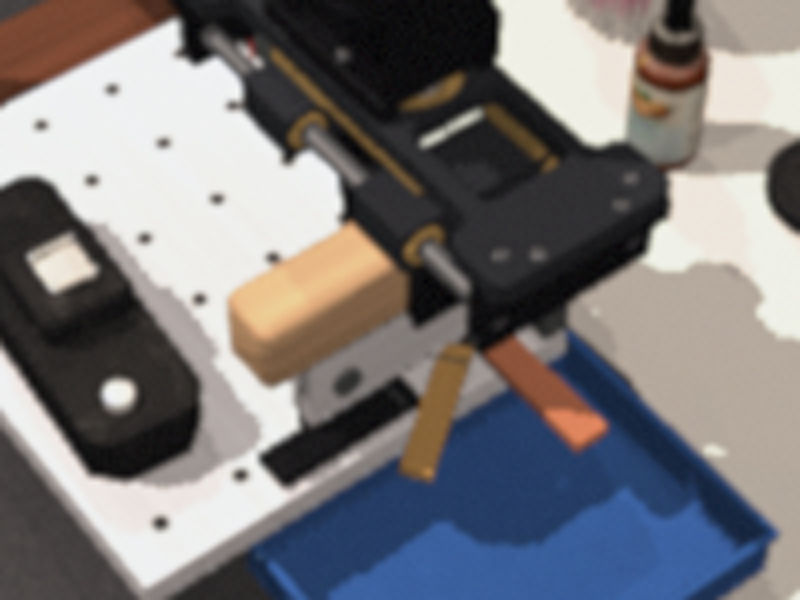

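```bash
python3 -m handwheel '1 0 0.006 0 0 0 0; 1 0 0.012 0 0 0 0; 1 0 0.018 0 0 0 0; 1 0 0.024 0 0 0 0; 1 0 0.03 0 0 0 0; 1 0 0.036 0 0 0 0; 1 0 0.042 0 0 0 0; 1 0 0.048 0 0 0 0; 1 0 0.055 0 0 0 0; 1 0 0.055 0 0 0 0' | grep -E 'pos|force|time'
python3 -c "
from h import *
p=imaging.camera('scene');cv2.imwrite('pics/sc8.png',cv2.resize(p['pixels'][190:390,240:440],None,fx=3,fy=3,interpolation=2)); o=get_obs();print(o['position'],o['contact_force'],o['moment'],o['width'])"
```

```text
time: 15.25
position: [608.0, -139.9, 109.0]
contact_force: [-0.2, -0.1, -2.9]
[ 608.09273569 -139.0548712   109.08937511] [ 1.51378991  0.18164694 -2.19783   ] [0.07308391 0.02214027 0.05315872] 0.31798776666907413
```

View pics/sc8.png

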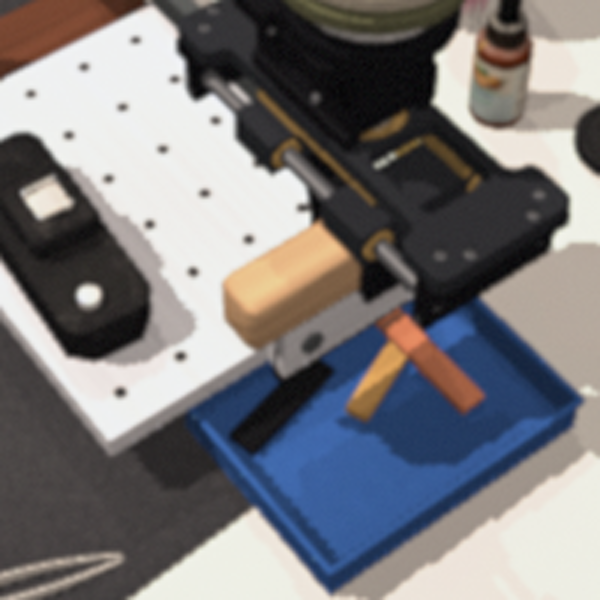

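```bash
python3 -c "
from h import *
delta([506.5,-112,150],-3.1)
delta([506.5,-112,114],-3.1)"
```

```text
shift [-0.1373 -0.0285 -0.0545] turn [ 0.0001  0.0002 -0.0004] | t 15.3 pos [ 608.1 -139.1  109.1]
shift [-0.1372 -0.0285 -0.0065] turn [ 0.0001  0.0002 -0.0004] | t 15.3 pos [ 608.1 -139.1  109.1]
```

```bash
python3 -m handwheel '1 0 0 -0.0545 0 0 0; 1 -0.04 0 -0.0545 0 0 0; 1 -0.137 -0.0285 -0.0545 0 0 0; 1 -0.137 -0.0285 -0.0545 0 0 0; 1 -0.137 -0.0285 -0.0545 0 0 0; 1 -0.137 -0.0285 -0.0545 0 0 0' | grep -E 'pos|force|time'
python3 -c "
from h import *
o=get_obs();p=imaging.camera('wrist');cv2.imwrite('pics/w4.png',p['pixels']); print(o['position'],o['contact_force'],o['moment'],o['width'])
import pickle; pickle.dump((o,p),open('w4.pkl','wb'))
p=imaging.camera('scene');cv2.imwrite('pics/sc9.png',cv2.resize(p['pixels'][190:390,240:440],None,fx=3,fy=3,interpolation=2))
"
```

```text
time: 15.9
position: [507.0, -111.4, 150.8]
contact_force: [0.8, -0.1, -2.9]
[ 507.01869286 -111.40457023  150.75381289] [ 0.77516831 -0.06570037 -2.86948928] [-0.06951273 -0.0062902  -0.03826881] 0.3195167416928697
```

View pics/w4.png

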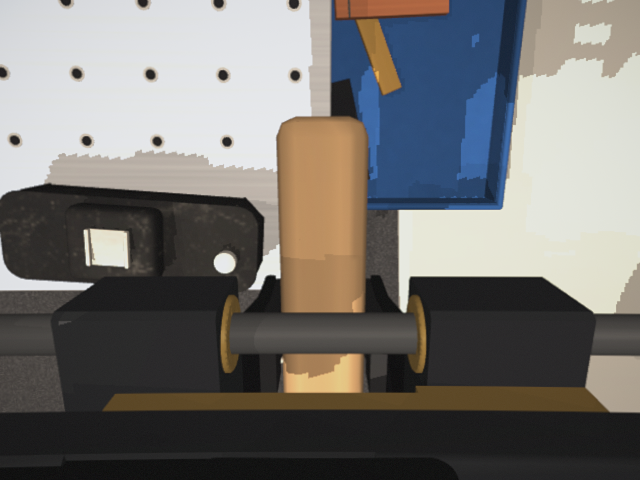

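View pics/sc9.png

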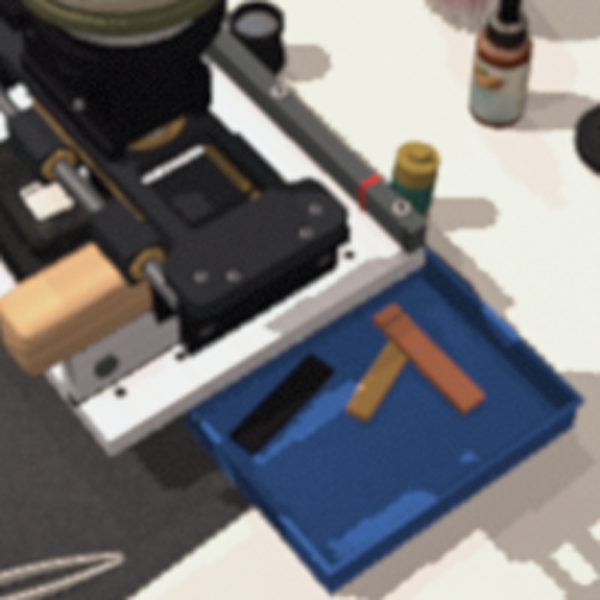

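```bash
python3 - <<'E'
from h import *
import pickle; o,p=pickle.load(open("w4.pkl","rb"))
S=lambda X:((X-[581.7,.2,0])@Rz(np.radians(-3.1))).round(1)
X=onplane(p,[(263,228),(263,208),(242,198),(50,185),(0,200),(20,278),(230,290)],73,o); print(S(X))
X=onplane(p,[(318,60),(312,116)],45,o); print("plate edge",S(X))
X=onplane(p,[(500,208)],24,o); print("tray corner",S(X))
print("tool",S(o["position"]))
E
```

```text
[[-53.8 -82.6  73. ]
 [-42.7 -83.   73. ]
 [-37.3 -72.   73. ]
 [-30.5  27.7  73. ]
 [-38.5  54.5  73. ]
 [-82.   52.   73. ]
 [-89.7 -62.7  73. ]]
plate edge [[  34.9 -112.6   45. ]
 [   5.3 -109.1   45. ]]
tray corner [[ -52.4 -230.5   24. ]]
tool [ -68.5 -115.5  150.8]
```

```bash
python3 -m handwheel '1 0 0 0.045 0 0 0; 1 0 0 0.0487 0 0 0; 1 0 0 0.0487 0 0 0; 1 0 -0.01 0.0487 0 0 0; 1 0 -0.02 0.0487 0 0 0; 1 0 -0.028 0.0487 0 0 0; 1 0 -0.034 0.0487 0 0 0; 1 0 -0.04 0.0487 0 0 0; 1 0 -0.046 0.0487 0 0 0; 1 0 -0.0525 0.0487 0 0 0; 1 0 -0.0525 0.0487 0 0 0' | grep -E 'pos|force|time'
python3 -c "
from h import *
p=imaging.camera('scene');cv2.imwrite('pics/sc10.png',cv2.resize(p['pixels'][170:370,190:390],None,fx=3,fy=3,interpolation=2))
o=get_obs(); print(o['position'],o['contact_force'],o['moment'],o['width'])
print(((o['position']-[581.7,.2,0])@Rz(np.radians(-3.1))).round(1))
"
```

```text
time: 17.1
position: [509.1, -71.2, 113.8]
contact_force: [-0.3, -0.3, -2.4]
[509.04039865 -71.38281799 113.70727968] [-1.3383581   0.49935106 -2.66848356] [ 0.00642782 -0.00303688 -0.03340171] 0.3194402552036196
[-68.7 -75.4 113.7]
```

View pics/sc10.png

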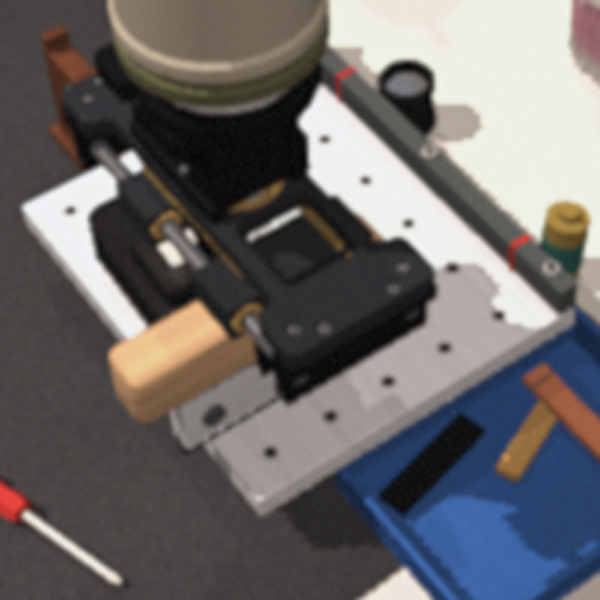

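```bash
python3 -m handwheel '1 0 0.012 0 0 0 0; 1 0 0.02 -0.01 0 0 0; 1 0 0.02 -0.06 0 0 0; 1 0 0.02 -0.06 0 0 0; 1 0 0.02 -0.06 0 0 0' | grep -E 'pos|force|time'
python3 -c "
from h import *
p=imaging.camera('wrist');cv2.imwrite('pics/w5.png',p['pixels']); o=get_obs(); print(o['joint_pos'].round(1))
delta([467,6,160],-93.1)
import pickle; pickle.dump((o,p),open('w5.pkl','wb'))
"
```

```text
time: 17.65
position: [508.7, -87.7, 159.6]
contact_force: [-0.3, 1.0, -4.0]
[ 41.2  12.5 -40.4 103.9   8.8  66.8 -95.2]
shift [-0.0615 -0.1215 -0.0018] turn [ 1.000e-04 -1.000e-04  4.997e-01] | t 17.7 pos [508.1 -87.5 158.7]
```

View pics/w5.png

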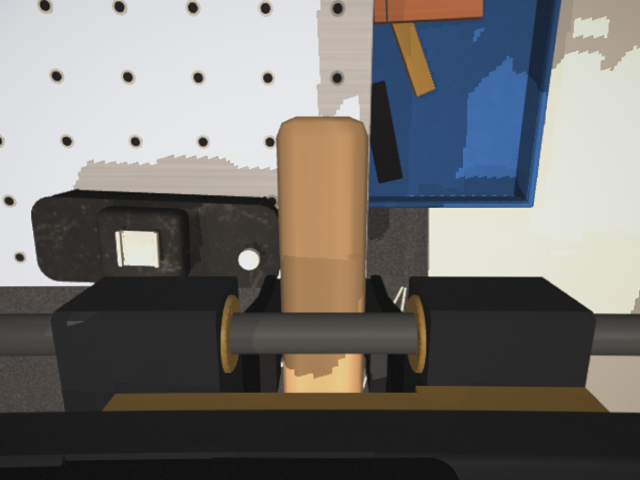

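```bash
python3 - <<'E'
from h import *
import pickle; o,p=pickle.load(open("w5.pkl","rb"))
S=lambda X:((X-[581.7,.2,0])@Rz(np.radians(-3.1))).round(1)
X=onplane(p,[(32,220),(33,240),(75,191),(270,198),(50,280)],73,o); print(S(X))
X=onplane(p,[(372,60)],45,o); print("plate edge",S(X))
E
```

```text
[[-51.2  69.5  73. ]
 [-62.6  70.9  73. ]
 [-35.   43.8  73. ]
 [-38.9 -62.   73. ]
 [-86.4  65.4  73. ]]
plate edge [[  35.5 -119.4   45. ]]
```

```bash
python3 -m handwheel '1 0 0 -0.022 0 0 0.04; 1 -0.0615 -0.1215 -0.022 0 0 0.4997; 1 -0.0615 -0.1215 -0.022 0 0 0.4997; 1 -0.0615 -0.1215 -0.022 0 0 0.4997; 1 -0.0615 -0.1215 -0.022 0 0 0.4997; 1 -0.0615 -0.1215 -0.022 0 0 0.4997; 1 -0.0615 -0.1215 -0.022 0 0 0.4997; 1 -0.0615 -0.1215 -0.022 0 0 0.4997; 1 -0.0615 -0.1215 -0.022 0 0 0.4997; 1 -0.0615 -0.1215 -0.022 0 0 0.4997; 1 -0.0615 -0.1215 -0.022 0 0 0.4997; 1 -0.0615 -0.1215 -0.022 0 0 0.4997' | grep -E 'pos|force|time'
python3 -c "
from h import *
p=imaging.camera('side');cv2.imwrite('pics/sd11.png',cv2.resize(p['pixels'][130:330,220:440],None,fx=3,fy=3,interpolation=2)); o=get_obs(); print(o['joint_pos'].round(1))
delta([467,6,114],-93.1)
"
```

```text
time: 18.9
position: [469.1, -3.5, 160.5]
contact_force: [0.1, 0.5, -2.6]
[ -29.1    4.    24.4  111.1   -0.8   67.7 -147.1]
shift [-0.0107 -0.0076  0.0616] turn [ 0.015  -0.0018  0.2246] | t 18.95 pos [469.3  -3.  160.3]
```

View pics/sd11.png

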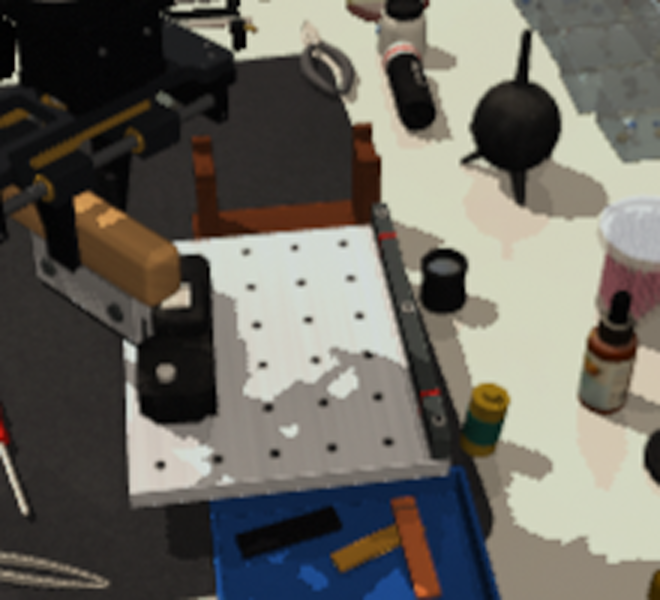

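```bash
python3 -c "
from h import *
delta([467,6,180],86.9)"
```

```text
shift [-0.0116 -0.0036 -0.0263] turn [ 0.0023  0.0191 -0.7752] | t 18.95 pos [469.3  -3.  160.3]
```

```bash
python3 -m handwheel '1 -0.01 -0.004 -0.0263 0 0 -0.04; 1 -0.0116 -0.0036 -0.0263 0.0023 0.0191 -0.7752; 1 -0.0116 -0.0036 -0.0263 0.0023 0.0191 -0.7752; 1 -0.0116 -0.0036 -0.0263 0.0023 0.0191 -0.7752; 1 -0.0116 -0.0036 -0.0263 0.0023 0.0191 -0.7752; 1 -0.0116 -0.0036 -0.0263 0.0023 0.0191 -0.7752; 1 -0.0116 -0.0036 -0.0263 0.0023 0.0191 -0.7752; 1 -0.0116 -0.0036 -0.0263 0.0023 0.0191 -0.7752; 1 -0.0116 -0.0036 -0.0263 0.0023 0.0191 -0.7752; 1 -0.0116 -0.0036 -0.0263 0.0023 0.0191 -0.7752; 1 -0.0116 -0.0036 -0.0263 0.0023 0.0191 -0.7752; 1 -0.0116 -0.0036 -0.0263 0.0023 0.0191 -0.7752'
python3 -c "
from h import *
print(get_obs()['joint_pos'].round(1))
delta([467,6,180],86.9)"
```

```text
time: 20.15
position: [467.0, 5.4, 180.5]
orientation: [[0.649, 0.76, -0.004], [0.76, -0.649, -0.015], [-0.014, 0.007, -1.0]]
contact_force: [-0.1, 0.6, -2.6]
width: 0.317
[-27.    0.7  20.4 111.6   0.6  68.1 -47.3]
shift [ 0.0006 -0.0004  0.0006] turn [ 0.0006  0.005  -0.2077] | t 20.15 pos [467.    5.4 180.5]
```

```bash
python3 -m handwheel '1 0.0006 -0.0004 0.0006 0.0006 0.005 -0.2077; 1 0.0006 -0.0004 0.0006 0.0006 0.005 -0.2077; 1 0.0006 -0.0004 0.0006 0.0006 0.005 -0.2077; 1 0.0006 -0.0004 0.0006 0.0006 0.005 -0.2077; 1 0.0006 -0.0004 0.0006 0.0006 0.005 -0.2077; 1 0.0006 -0.0004 0.0006 0.0006 0.005 -0.2077' | grep -E pos
python3 -c "
from h import *
print(get_obs()['joint_pos'].round(1))
p=imaging.camera('side');cv2.imwrite('pics/sd12.png',cv2.resize(p['pixels'][130:330,220:440],None,fx=3,fy=3,interpolation=2))
p=imaging.camera('scene');cv2.imwrite('pics/sc12.png',cv2.resize(p['pixels'][130:390,190:450],None,fx=2.3,fy=2.3))
delta([467,6,150],86.9)
delta([467,6,114],86.9)"
```

```text
position: [467.1, 5.9, 180.1]
[-26.5   0.5  20.5 111.8  -0.2  67.7  -9.4]
shift [-0.     -0.0004  0.0404] turn [ 0.0002 -0.     -0.0028] | t 20.85 pos [467.3   6.  180.3]
shift [-0.0001 -0.0004  0.0884] turn [ 0.0002 -0.     -0.0028] | t 20.85 pos [467.3   6.  180.3]
```

View pics/sd12.png

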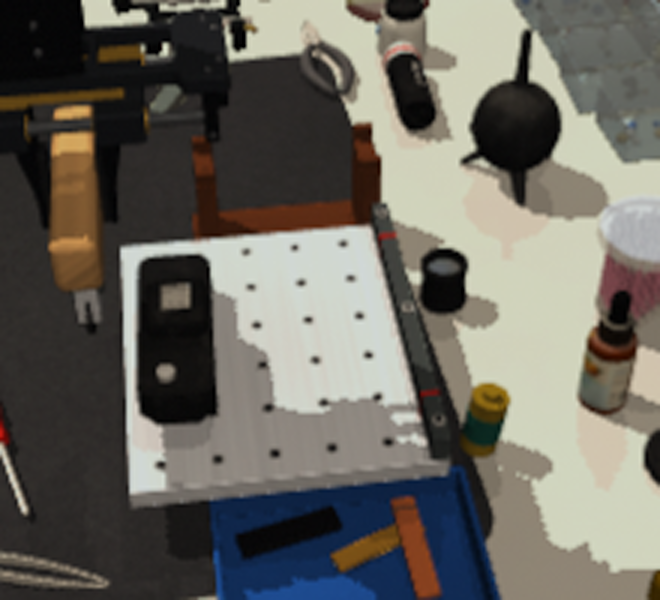

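View pics/sc12.png

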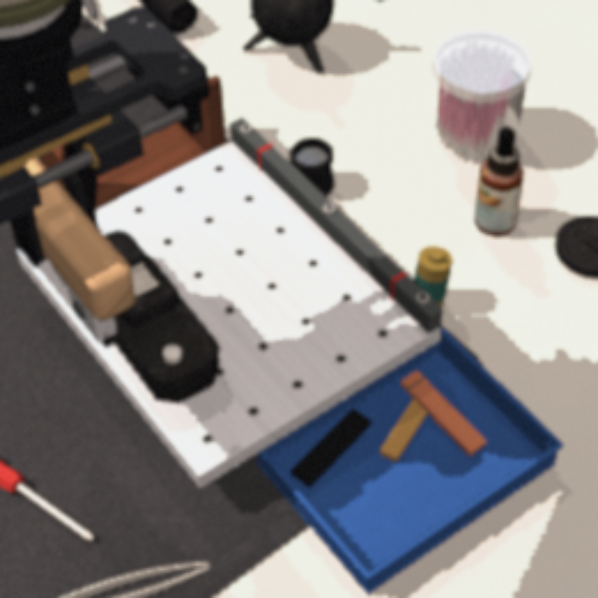

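```bash
python3 -m handwheel '1 0 0 0.05 0 0 -0.0028; 1 0 0 0.0884 0 0 -0.0028; 1 0 0 0.0884 0 0 -0.0028; 1 0 0.01 0.0884 0 0 -0.0028; 1 0 0.018 0.0884 0 0 -0.0028; 1 0 0.024 0.0884 0 0 -0.0028; 1 0 0.032 0.0884 0 0 -0.0028; 1 0 0.042 0.0884 0 0 -0.0028; 1 0 0.052 0.0884 0 0 -0.0028; 1 0 0.062 0.0884 0 0 -0.0028; 1 0 0.072 0.0884 0 0 -0.0028; 1 0 0.08 0.0884 0 0 -0.0028' | grep -E 'pos|force|time'
python3 -c "
from h import *
p=imaging.camera('scene');cv2.imwrite('pics/sc13.png',cv2.resize(p['pixels'][130:390,190:450],None,fx=2.3,fy=2.3)); o=get_obs();print(o['position'],o['contact_force'],o['orientation'].round(3)[:,2])
print(((o['position']-[581.7,.2,0])@Rz(np.radians(-3.1))).round(1))"
```

```text
time: 22.05
position: [528.3, 2.6, 114.5]
contact_force: [-2.9, 0.3, -1.0]
[529.0050483    2.57095184 114.54351852] [ 0.42860081 -0.22929031 -2.43892685] [ 0.002  0.    -1.   ]
[-52.7  -0.5 114.5]
```

View pics/sc13.png

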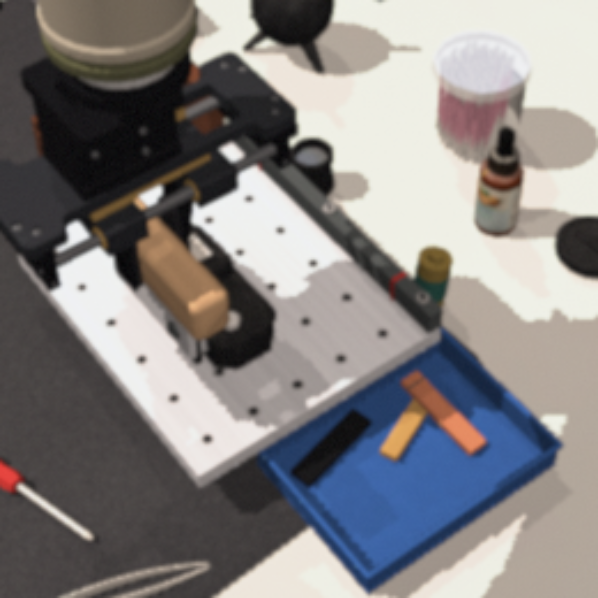

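```bash
python3 -m handwheel '1 0 0.01 0 0 0 0; 1 0 0.02 0 0 0 0; 1 0 0.03 0 0 0 0; 1 0 0.04 0 0 0 0; 1 0 0.05 0 0 0 0; 1 0 0.06 0 0 0 0; 1 0 0.07 0 0 0 0; 1 0 0.079 0 0 0 0; 1 0 0.087 0 0 0 0; 1 0 0.093 0 0 0 0; 1 0 0.093 0 0 0 0' | grep -E 'pos|force|time'
python3 -c "
from h import *
p=imaging.camera('scene');cv2.imwrite('pics/sc14.png',cv2.resize(p['pixels'][130:390,190:450],None,fx=2.3,fy=2.3)); o=get_obs();print(o['position'],o['contact_force'],o['orientation'].round(3)[:,2])
print(((o['position']-[581.7,.2,0])@Rz(np.radians(-3.1))).round(1))"
```

```text
time: 23.2
position: [597.8, -1.1, 114.6]
contact_force: [-0.2, -0.7, -2.9]
[597.52080082  -1.05800591 114.64238839] [-0.26369403  0.73191474 -2.50444871] [ 0.002  0.    -1.   ]
[ 15.9  -0.4 114.6]
```

View pics/sc14.png

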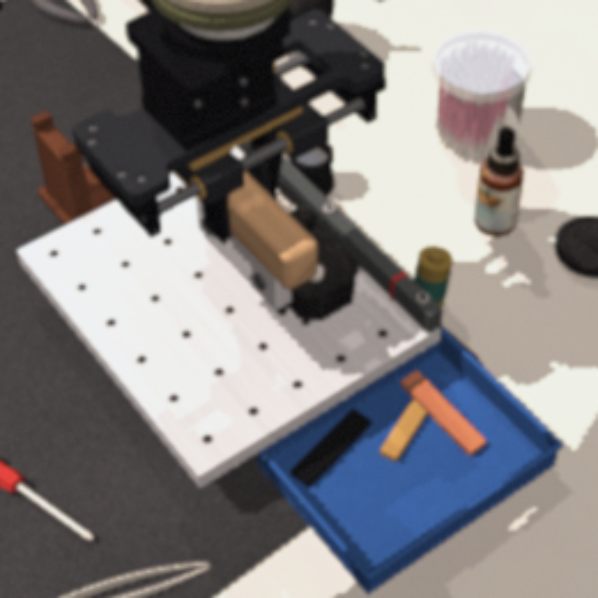

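13 mm to go by my estimate, so I'll feel for the fence in small steps.

```bash
python3 -m handwheel '1 0 0.005 0 0 0 0; 1 0 0.01 0 0 0 0; 1 0 0.013 0 0 0 0; 1 0 0.0135 0 0 0 0' | grep -E 'pos|force|time'; python3 -m handwheel '1 0 0.002 0 0 0 0; 1 0 0.002 0 0 0 0' | grep -E 'pos|force|time'
```

```text
time: 23.65
position: [607.6, -1.5, 114.6]
contact_force: [-1.5, 0.5, -1.0]
time: 23.85
position: [608.9, -1.6, 114.7]
contact_force: [-0.7, 0.4, -3.0]
```

```bash
python3 -m handwheel '1 0 0.002 0 0 0 0; 1 0 0.002 0 0 0 0' | grep -E 'pos|force|time'
```

```text
time: 24.05
position: [610.3, -1.6, 114.6]
contact_force: [-1.8, -0.5, -1.6]
```

```bash
python3 -m handwheel '1 0 0.002 0 0 0 0; 1 0 0.002 0 0 0 0' | grep -E 'pos|force|time'
```

```text
time: 24.25
position: [610.8, -1.7, 114.6]
contact_force: [-7.1, 0.6, 2.2]
```

```bash
python3 -m handwheel '1 0 0.002 0 0 0 0; 1 0 0.002 0 0 0 0' | grep -E 'pos|force|time'
```

```text
time: 24.45
position: [611.1, -1.7, 114.3]
contact_force: [-12.3, 1.5, 5.4]
```

```bash
python3 -m handwheel '1 0 -0.003 0 0 0 0; 1 0 -0.015 0 0 0 0; 1 0 -0.025 -0.01 0 0 0; 1 0 -0.025 -0.06 0 0 0; 1 0 -0.05 -0.1 0 0 0; 1 0 -0.1 -0.1 0 0 0; 1 0 -0.1 -0.1 0 0 0' | grep -E 'pos|force|time'
python3 -c "
from h import *
for n,c in (('scene',(190,130)),('side',(220,130))):
  p=imaging.camera(n);cv2.imwrite(f'pics/{n}15.png',cv2.resize(p['pixels'][c[1]:c[1]+230,c[0]:c[0]+250],None,fx=2.6,fy=2.6,interpolation=2))
o=get_obs();print(o['position'],o['contact_force'],o['orientation'].round(3)[:,2],o['joint_pos'])
delta([618.6,169.5,175],-3.0)"
```

```text
time: 25.15
position: [535.0, 1.8, 190.5]
contact_force: [-0.6, -0.2, -2.6]
[537.97426357   2.19306249 190.45652415] [ 1.33775476  0.20852207 -2.6075541 ] [ 0.003  0.002 -1.   ] [-25.17054768   9.54508067  22.41469644 101.59854808  -3.95925857
  69.4346778   -4.61764863]
shift [0.2283 0.0958 0.0213] turn [ 3.000e-04 -1.200e-03  5.002e-01] | t 25.25 pos [538.    2.2 190.5]
```

View pics/scene15.png

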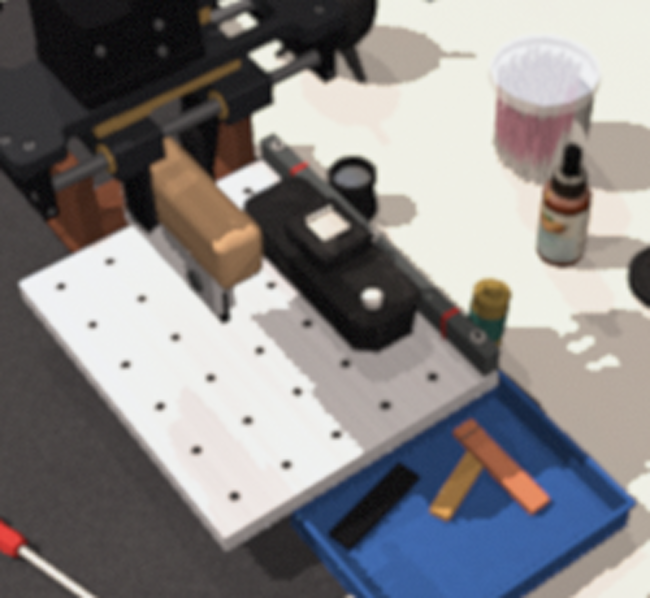

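View pics/side15.png

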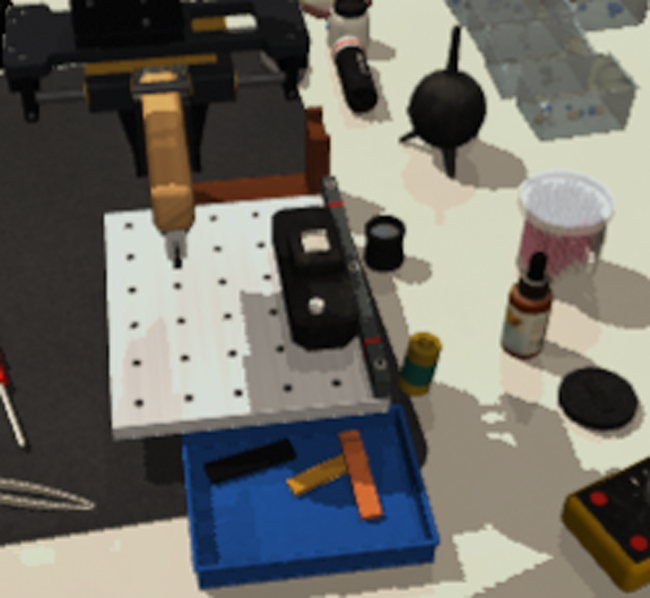

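```bash
python3 -m handwheel '1 0.2283 0.0958 0.015 0 0 0.5; 1 0.2283 0.0958 0.015 0 0 0.5; 1 0.2283 0.0958 0.015 0 0 0.5; 1 0.2283 0.0958 0.015 0 0 0.5; 1 0.2283 0.0958 0.015 0 0 0.5; 1 0.2283 0.0958 0.015 0 0 0.5; 1 0.2283 0.0958 0.015 0 0 0.5; 1 0.2283 0.0958 0.015 0 0 0.5; 1 0.2283 0.0958 0.015 0 0 0.5; 1 0.2283 0.0958 0.015 0 0 0.5; 1 0.2283 0.0958 0.015 0 0 0.5; 1 0.2283 0.0958 0.015 0 0 0.5' | grep -E 'pos|force|time'
python3 -c "
from h import *
import pickle
o=get_obs();p=imaging.camera('wrist');cv2.imwrite('pics/w6.png',p['pixels']);pickle.dump((o,p),open('w6.pkl','wb')); 
delta([618.6,169.5,175],-3.0);print(get_obs()['joint_pos'])"
```

```text
time: 26.45
position: [619.5, 169.6, 178.2]
contact_force: [0.0, -0.1, -2.7]
shift [-0.0011  0.0001  0.0044] turn [-0.     -0.0005  0.0008] | t 26.5 pos [619.4 169.6 178.3]
[ -43.09819099   25.06421847   31.68337658   86.67788566  -13.50289913
   72.00843472 -102.52058299]
```

View pics/w6.png

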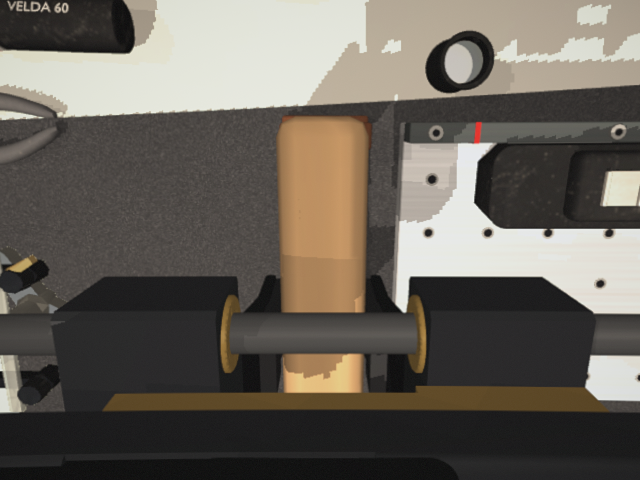

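```bash
python3 - <<'E'
from h import *
import pickle; o,p=pickle.load(open("w6.pkl","rb"))
S=lambda X:((X-[581.7,.2,0])@Rz(np.radians(-3.1))).round(1)
print("cover end/edges z73",S(onplane(p,[(475,185),(500,144),(638,144),(500,228),(620,229)],73,o)))
print("fence edge z65",S(onplane(p,[(410,142),(470,142),(478,132)],65,o)))
_,w=pickle.load(open("w1.pkl","rb"))
E
```

```text
cover end/edges z73 [[63.  81.4 73. ]
 [86.7 69.3 73. ]
 [86.1 -8.4 73. ]
 [36.8 64.  73. ]
 [36.1 -7.2 73. ]]
fence edge z65 [[ 87.7 119.6  65. ]
 [ 87.5  84.   65. ]
 [ 93.3  79.8  65. ]]
```

```bash
python3 -c "
from h import *
delta([619.3,169.8,130],-2.7)
delta([619.3,169.8,98],-2.7)"
```

```text
shift [-0.0003 -0.0003  0.0644] turn [-0.     -0.0005 -0.0009] | t 26.5 pos [619.4 169.6 178.3]
shift [-0.0004 -0.0003  0.107 ] turn [-0.     -0.0005 -0.0009] | t 26.5 pos [619.4 169.6 178.3]
```

```bash
python3 -m handwheel '1 0 0 0.03 0 0 -0.001; 1 0 0 0.0644 0 0 -0.001; 1 0 0 0.085 0 0 -0.001; 1 0 0 0.1 0 0 -0.001; 1 0 0 0.107 0 0 -0.001; 1 0 0 0.107 0 0 -0.001; 1 0 0 0.107 0 0 -0.001' | grep -E 'pos|force|time|ori'
python3 -c "
from h import *
p=imaging.camera('scene');cv2.imwrite('pics/sc16.png',cv2.resize(p['pixels'][100:300,180:380],None,fx=3,fy=3,interpolation=2))
delta([619.3,169.8,90],-2.7)"
```

```text
time: 27.2
position: [619.7, 169.4, 99.2]
orientation: [[0.999, -0.049, 0.003], [-0.049, -0.999, 0.001], [0.003, -0.001, -1.0]]
contact_force: [0.6, -0.1, -1.6]
shift [-0.0006 -0.0004  0.0124] turn [-0.0004 -0.0009 -0.0005] | t 27.25 pos [619.7 169.5  99.3]
```

View pics/sc16.png

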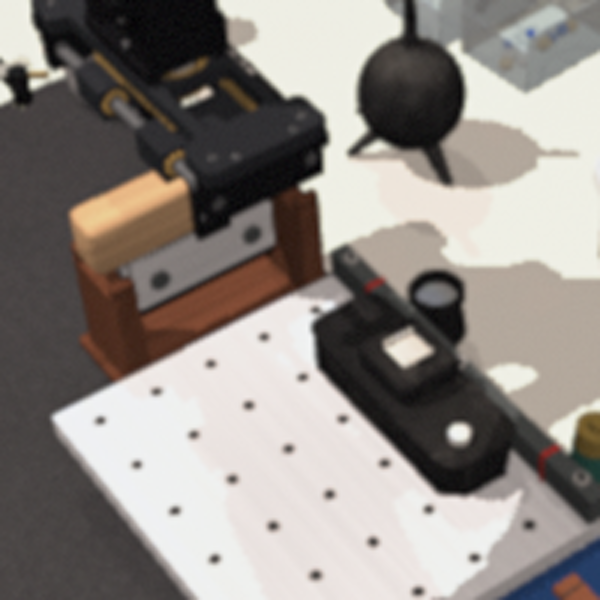

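```bash
python3 -m handwheel '1 -0.0005 -0.0004 0.006 0 -0.0009 -0.0005; 1 -0.0005 -0.0004 0.011 0 -0.0009 -0.0005; 1 -0.0005 -0.0004 0.0125 0 -0.0009 -0.0005; 1 -0.0005 -0.0004 0.0125 0 -0.0009 -0.0005' | grep -E 'pos|force|time|ori'; python3 -m handwheel '1 0 0 0.0007 0 0 0; 1 0 0 0.0013 0 0 0' | grep -E 'pos|force|time|ori'
```

```text
time: 27.65
position: [618.7, 169.8, 89.1]
orientation: [[0.999, -0.047, -0.002], [-0.047, -0.999, 0.001], [-0.002, -0.001, -1.0]]
contact_force: [-1.8, -0.1, 0.7]
time: 27.85
position: [618.7, 169.8, 89.0]
orientation: [[0.999, -0.047, -0.002], [-0.047, -0.999, 0.001], [-0.002, -0.001, -1.0]]
contact_force: [-9.2, -0.5, 13.5]
```

```bash
python3 -m handwheel '1 0 0 -0.0012 0 0 0; -1 0 0 -0.0012 0 0 0; -1 0 0 -0.0012 0 0 0; -1 0 0 -0.0012 0 0 0; -1 0 0 -0.0012 0 0 0; -1 0 0 -0.0012 0 0 0; -1 0 0 -0.0012 0 0 0; -1 0 0 -0.0012 0 0 0; -1 0 0 -0.0012 0 0 0; -1 0 0 -0.0012 0 0 0; -1 0 0 -0.0012 0 0 0; -1 0 0 -0.0012 0 0 0' | grep -E 'pos|force|time|ori|width'
```

```text
time: 29.05
position: [618.8, 169.7, 88.8]
orientation: [[0.999, -0.047, -0.001], [-0.047, -0.999, 0.001], [-0.002, -0.001, -1.0]]
contact_force: [-0.5, -0.1, 0.3]
width: 0.996
```

Released. I'll raise straight up, then back off the way the first inspection view was taken.

```bash
python3 -m handwheel '-1 0 0 -0.04 0 0 0; -1 0 0 -0.1 0 0 0; -1 0 0 -0.16 0 0 0; -1 -0.08 0.015 -0.175 0 0 0; -1 -0.08 0.015 -0.175 0 0 0; -1 -0.08 0.015 -0.175 0 0 0; -1 -0.08 0.015 -0.175 0 0 0' | grep -E 'pos|force|time|ori|width'
python3 -c "
from h import *
import pickle
o=get_obs();p=imaging.camera('wrist');cv2.imwrite('pics/w7.png',p['pixels']);pickle.dump((o,p),open('w7.pkl','wb'))
print(o['position'])
for n,c in (('scene',(190,130)),('side',(220,130))):
  p=imaging.camera(n);cv2.imwrite(f'pics/{n}17.png',cv2.resize(p['pixels'][c[1]:c[1]+230,c[0]:c[0]+250],None,fx=2.6,fy=2.6,interpolation=2))
"
```

```text
time: 29.75
position: [558.8, 161.5, 220.3]
orientation: [[0.999, -0.047, -0.001], [-0.047, -0.999, 0.001], [-0.001, -0.001, -1.0]]
contact_force: [0.8, -0.0, 0.2]
width: 1.002
[558.79023411 161.5385028  220.29006617]
```

View pics/w7.png

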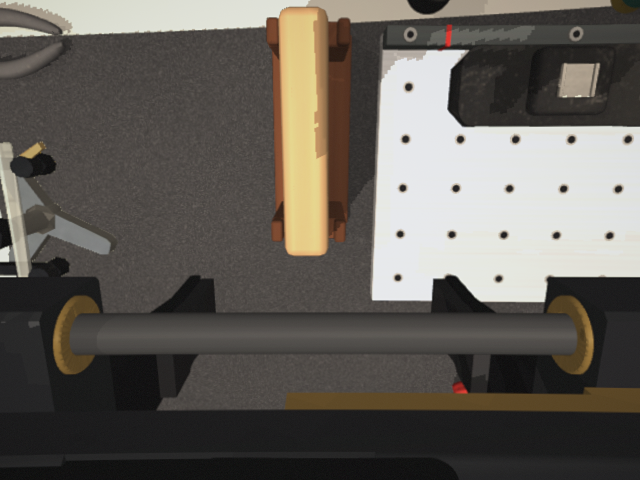

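View pics/scene17.png

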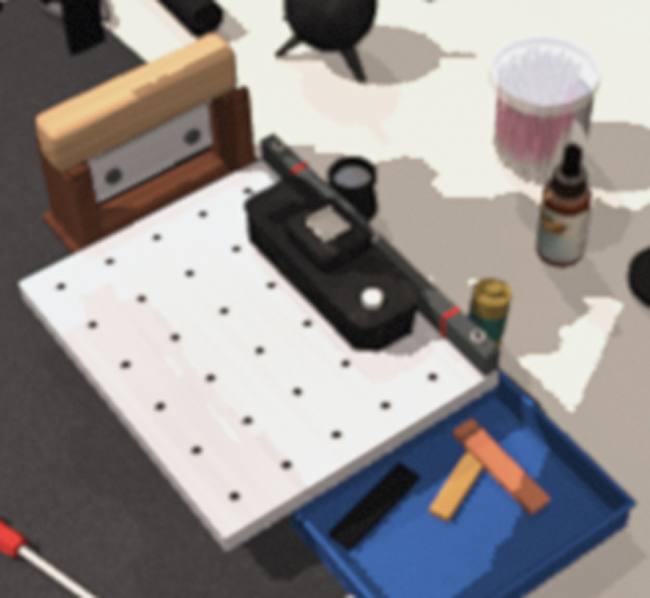

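View pics/side17.png

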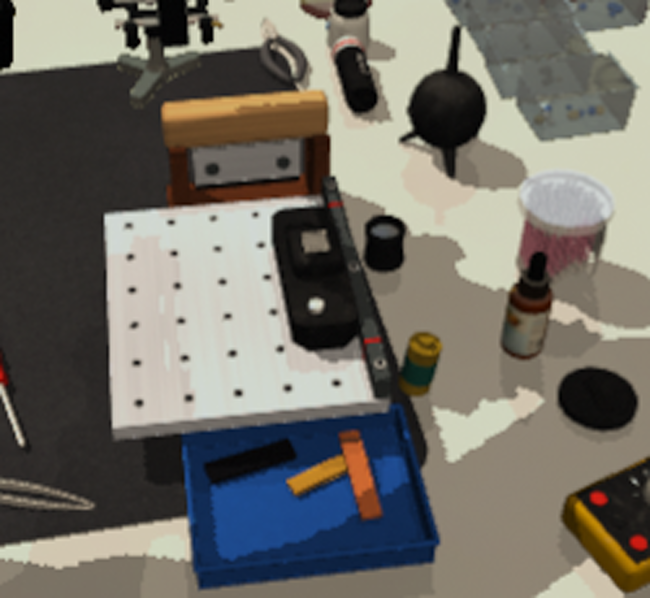

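```bash
python3 - <<'E'
from h import *
import pickle
o,pw=pickle.load(open("w7.pkl","rb"))
S=lambda X:((X-[581.7,.2,0])@Rz(np.radians(-3.1))).round(1)
for z in (45,73): print(z,S(onplane(pw,[(448,88)],z,o)))
print("mark",S(onplane(pw,[(449,37)],65,o)),"bar ctr",onplane(pw,[(304,9),(306,254)],112,o).mean(0).round(1))
for n,(x,y,a),c in (("scene",(584.1,-2.7,-.0519),(190,130)),("side",(581.0,-1.5,-.0543),(220,130))):
    p=imaging.camera(n); im=p["pixels"].copy(); im=cv2.resize(im[c[1]:c[1]+230,c[0]:c[0]+250],None,fx=2.6,fy=2.6,interpolation=2)
    for z,col in ((45,(0,255,0)),(73,(0,0,255))):
        q=np.array([(36,-69,z),(88,-69,z),(88,69,z),(36,69,z)],float)@Rz(a).T+[x,y,0]
        uv=((proj(p,q)+.5-c)*2.6-.5); cv2.polylines(im,[uv.round().astype(np.int32)],True,col,1)
    cv2.imwrite(f"pics/{n}18.png",im)
E
```

```text
45 [[62.3 72.  45. ]]
73 [[60.3 79.6 73. ]]
mark [[91.9 79.5 65. ]] bar ctr [618.9 169.6 112. ]
```

View pics/scene18.png

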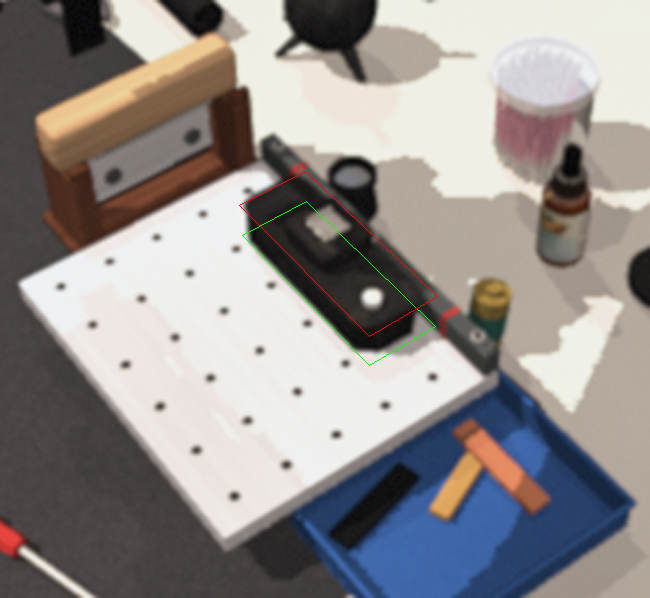

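View pics/side18.png

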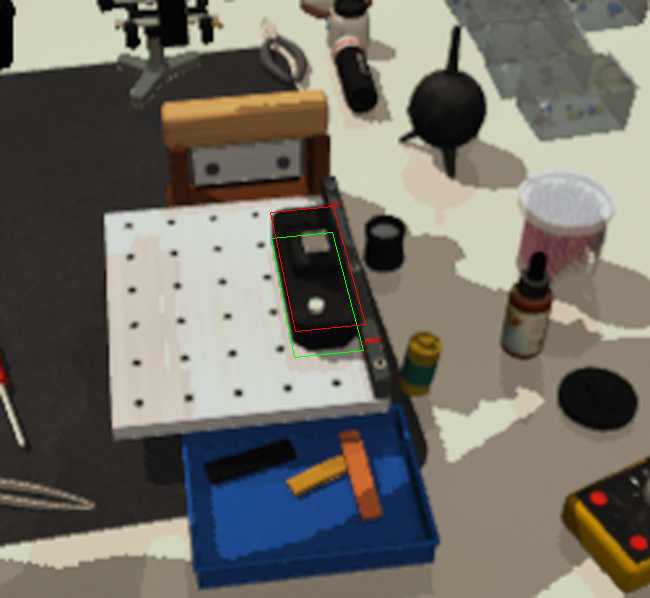

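```bash
python3 - <<'E'
from h import *
import pickle
o,p=pickle.load(open("w7.pkl","rb"))
im=p["pixels"]; f=4; c=(430,10); 
for y0,k in ((0,0),(8,1)):
    g=cv2.resize(im[c[1]:c[1]+140,c[0]:c[0]+200],None,fx=f,fy=f,interpolation=2); g=np.clip(g.astype(float)*2.5,0,255).astype(np.uint8)
    for z,col in ((45,(0,255,0)),(73,(0,0,255))):
        q=np.array([(36,-69+y0,z),(88,-69+y0,z),(88,69+y0,z),(36,69+y0,z)],float)@Rz(np.radians(-3.1)).T+[581.7,.2,0]
        cv2.polylines(g,[((proj(p,q,o)+.5-c)*f-.5).round().astype(np.int32)],True,col,1)
    cv2.imwrite(f"pics/w7z{k}.png",g)
for n,(x,y,a),c,f in (("scene",(584.1,-2.7,-.0519),(275,190),8),("side",(581.0,-1.5,-.0543),(315,200),8)):
    p=imaging.camera(n); g=cv2.resize(p["pixels"][c[1]:c[1]+75,c[0]:c[0]+95],None,fx=f,fy=f,interpolation=2); g=np.clip(g.astype(float)*2,0,255).astype(np.uint8)
    for z,col in ((45,(0,255,0)),(73,(0,0,255))):
        q=np.array([(36,-69,z),(88,-69,z),(88,69,z),(36,69,z)],float)@Rz(a).T+[x,y,0]
        cv2.polylines(g,[((proj(p,q)+.5-c)*f-.5).round().astype(np.int32)],True,col,1)
    cv2.imwrite(f"pics/{n}19.png",g)
E
```

```text
(no output)
```

View pics/w7z0.png

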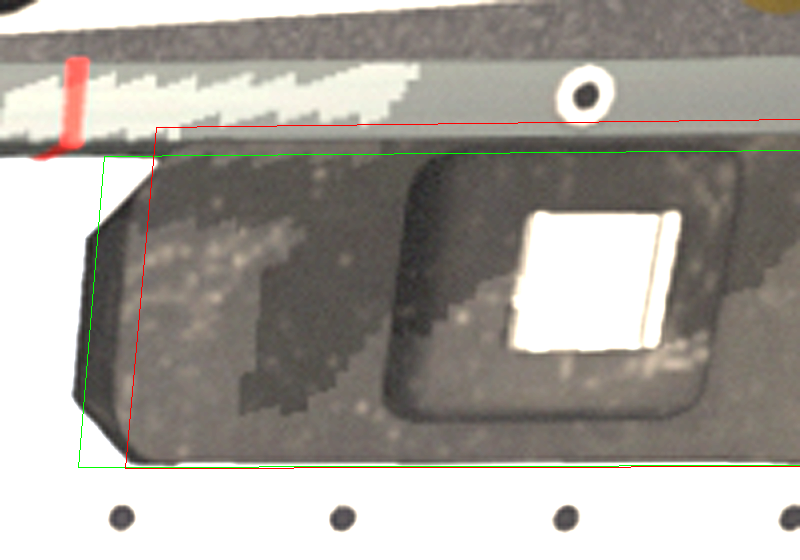

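View pics/scene19.png

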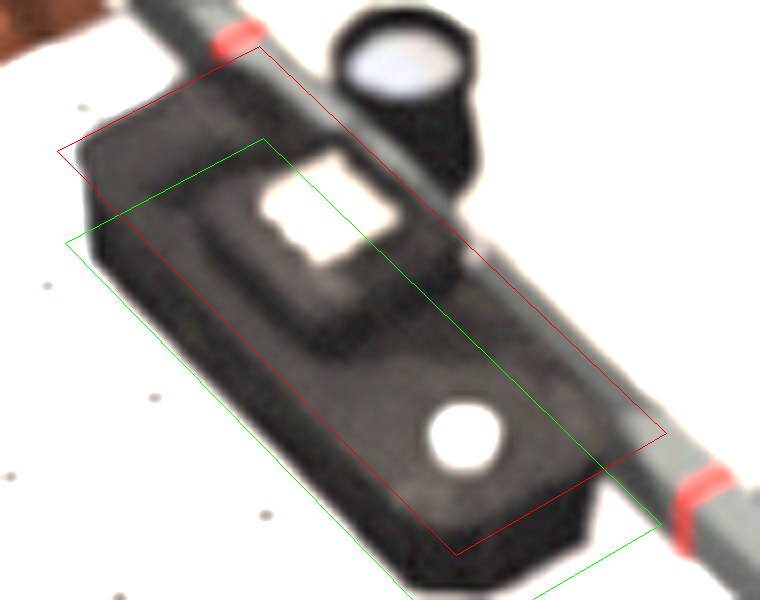

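View pics/side19.png

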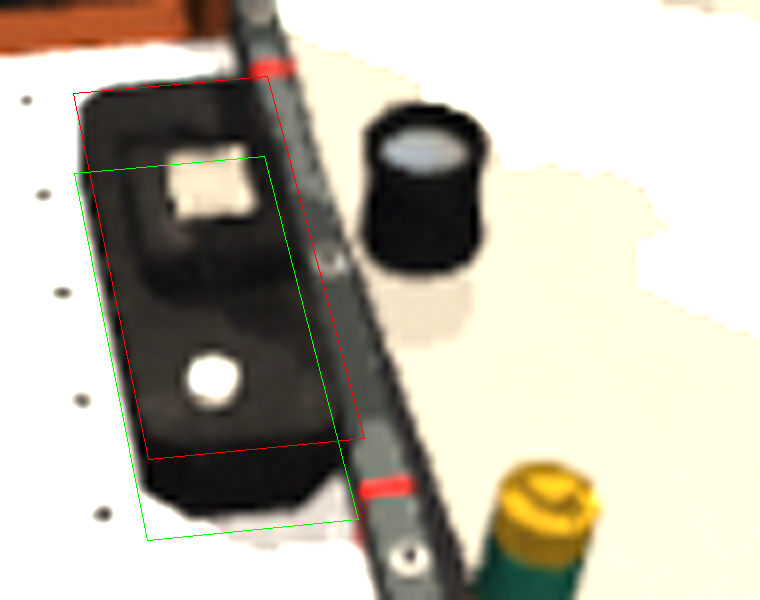

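```bash
python3 -c "
from workcell import ticket
print(ticket.close_job())"
```

```text
the job is handed in; nothing more can be done
None
```

The job is done and handed in at about 30 s of the 64 s allowed. The hand-in gives no verdict, so what follows rests on my own checks.

- **Wipe:** I took the scraper from its rest and felt for the plate, which the lip touched with the TCP at about 112 mm. I then wiped along the fence at about 5 N, with the lip end about 6 mm from it. All three strips went over the end, and the last pictures show them in the tray, with the copper strip lying across the brass one. No finger came near a strip.
- **Cover:** I pushed it with the scraper, first along the plate to centre it, then back to the fence, where I felt it stop at 12 N sideways. My first turn of the wrist for that push ran to the last joint's limit, so I turned the other way, with no contact. The wrist camera puts its middle about 2 mm from the fence's middle, and the scene and side cameras suggest 3 to 5 mm. It is parallel to the fence within about 0.01 rad, and its back edge is within about 1.5 mm of it, which is the camera's accuracy.
- **Scraper:** It is back upright in its rest, within about 0.5 mm of where it started. Setting it down gave a brief 13 N on the rest.
- **Left alone:** The loupe and film cartridge look unmoved in the pictures; I did not measure them.

The cameras disagreed by about 2 to 3 mm on where the plate is. I therefore worked from the wrist camera and the contact forces.

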